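Snap the driver board onto its standoffs

TASK

Clear the screwdriver off the base plate and lay it in the steel tool tray. Then take the larger circuit board by its heat sink, set it down the right way round on the points of the four snap standoffs, and press it down until every corner has clicked under its barb and the board sits fully home. Leave the smaller board and everything else on the bench where it is.

Things in the scene. Friction and masses are not known exactly. Their poses are not given: they have to be found in the camera images.
- base: plywood base plate, fixed, 120 (its x) by 212 mm (y -100..112), 12 mm thick, with a terminal block (60 by 20 mm, top at 57 mm) at its +y end, 6 mm past a fitted board; origin on the table under the middle of its four white snap standoffs, z up. They form a trapezium: -y pair 88 mm apart, +y pair 56 mm, ends 144 mm apart. Each: 16 mm column, shoulder 30 mm above the table, 10 mm post, tip at 50.5 mm
- board: larger circuit board, loose, flat: 110 (its x) by 170 mm (its y), 4 mm thick, 0.2 to 0.4 kg; origin: centre of its underside, z up. Four square 12 mm corner holes in the standoffs' trapezium, wide pair (88 mm) at its -y end, so it fits one way only: its x and y along the base's. At the wide end a 34 x 16 x 12 mm connector and, at y -54, x -4 and +14, two 18 mm capacitors
- sink (a point): centre of the top of the board's finned aluminium heat sink: 36 (board x) by 50 (board y) mm, in the board's middle, from 4 to 36 mm above the board's underside; take the board here across the 36 mm; fingers have room beside it down to the board
- driver: screwdriver, 150 mm long, lying along its own x on the base plate (12 mm above the table) between the standoffs, in the way of the board: black handle 26 mm thick from x -75 to 0, thin steel blade to x +75; origin: middle of its length, on the underside (13 mm below its axis)
- tray: shallow steel tool tray, fixed, 95 (its x) by 220 mm (its y), 20 mm high, walls and floor 3 mm; origin: centre of its underside
- post_a (a point): axis of the standoff at the -x side of the wide end (x -44, y -72 mm) of the base, at its shoulder, 30 mm above the table. A board set on the four tips rests 6 to 12 mm above the shoulders; at home its underside is on them
- hole_a (a point): centre of the board's hole at the -x side of the wide end (x -44, y -72 mm) of the board, at its underside; belongs on post a. Bare place on the upper face to press it: x -44, y -49 mm in the board's frame, free for a tip 26 mm wide; 8 to 15 N there clicks this corner home, the face then 34 mm above the table
- barb_a (a joint): spring barb of post a, looking lengthways away from the plate's middle, sloping on top, flat below (5.3 mm above the shoulder, 4 mm beyond the post). In m: 0 sprung out (locking), up to 0.005 pushed in while a board passes
- post_b (a point): axis of the standoff at the +x side of the wide end (x +44, y -72 mm) of the base, at its shoulder, 30 mm above the table. A board set on the four tips rests 6 to 12 mm above the shoulders; at home its underside is on them
- hole_b (a point): centre of the board's hole at the +x side of the wide end (x +44, y -72 mm) of the board, at its underside; belongs on post b. Bare place on the upper face to press it: x +44, y -49 mm in the board's frame, free for a tip 26 mm wide; 8 to 15 N there clicks this corner home, the face then 34 mm above the table
- barb_b (a joint): spring barb of post b, looking lengthways away from the plate's middle, sloping on top, flat below (5.3 mm above the shoulder, 4 mm beyond the post). In m: 0 sprung out (locking), up to 0.005 pushed in while a board passes
- post_c (a point): axis of the standoff at the -x side of the narrow end (x -28, y +72 mm) of the base, at its shoulder, 30 mm above the table. A board set on the four tips rests 6 to 12 mm above the shoulders; at home its underside is on them
- hole_c (a point): centre of the board's hole at the -x side of the narrow end (x -28, y +72 mm) of the board, at its underside; belongs on post c. Bare place on the upper face to press it: x -31, y +48 mm in the board's frame, free for a tip 26 mm wide; 8 to 15 N there clicks this corner home, the face then 34 mm above the table
- barb_c (a joint): spring barb of post c, looking lengthways away from the plate's middle, sloping on top, flat below (5.3 mm above the shoulder, 4 mm beyond the post). In m: 0 sprung out (locking), up to 0.005 pushed in while a board passes
- post_d (a point): axis of the standoff at the +x side of the narrow end (x +28, y +72 mm) of the base, at its shoulder, 30 mm above the table. A board set on the four tips rests 6 to 12 mm above the shoulders; at home its underside is on them
- hole_d (a point): centre of the board's hole at the +x side of the narrow end (x +28, y +72 mm) of the board, at its underside; belongs on post d. Bare place on the upper face to press it: x +31, y +48 mm in the board's frame, free for a tip 26 mm wide; 8 to 15 N there clicks this corner home, the face then 34 mm above the table
- barb_d (a joint): spring barb of post d, looking lengthways away from the plate's middle, sloping on top, flat below (5.3 mm above the shoulder, 4 mm beyond the post). In m: 0 sprung out (locking), up to 0.005 pushed in while a board passes
- spare: the other, smaller circuit board: 85 x 120 mm, 4 mm thick, small 30 x 40 x 25 mm heat sink, small 6 mm holes; does not fit the standoffs. Not needed. Origin: centre of its underside
- jar: glass jar with a steel cap, 44 mm across, 70 mm tall, standing; bystander. Origin: centre of its foot
- relay: clear plug-in relay on a black foot, 40 mm square, 50 mm tall, standing; bystander. Origin: centre of its foot
- can: black capacitor can standing on end, 22 mm across, 60 mm tall; bystander. Origin: centre of its foot
- bolt: steel bolt standing on its 22 mm head, 12 mm thick, 63 mm tall; bystander. Origin: centre of its foot
- meter: grey multimeter lying on its back, 150 x 75 x 35 mm; bystander. Origin: centre underneath
- offcut: chipboard offcut, 90 x 60 x 30 mm; bystander. Origin: centre underneath

How it is judged:
By the outcome, as a careful person would: the job done as asked, in the order asked, and still so for the second after the job is handed in, with the robot touching nothing.
It also fails if it takes over 72 s, if anything falls off the work surface, if the arm or the gripper's body presses on something with over 40 N, if the wrist force passes 120 N, or if a joint passes its speed limit or range.

ROBOT

A 6-joint arm with a two-finger parallel gripper is mounted at the origin on the work surface. World frame = base frame: x ahead of the robot, y to its left, z up, the work surface at z = 0. Lengths are in m, angles in rad, forces in N, time in s.
With the tool pointing down it reaches from about 0.425 to 0.95 m from the base axis. Payload 3.5 kg.
Tool frame: the origin (TCP) lies at the very end of the fingers, on their centre line; the grasp point (between the pads) lies 19 mm behind it; z points along the fingers, y is the line along which they close (so a half turn about z gives the same grasp; the last joint's range is limited). The gripper opens to 85 mm and grips with 20 to 120 N. Pads are 22 mm wide; open, the fingers measure 114 mm over their backs; the gripper's body (76 mm by 85 mm) begins 54 mm behind the grasp point. The pads swing forward as they close: fully open they stand 13 mm farther back than shut.
Start: joints at [0.985, 0.286, 1.577, -0, 1.279, -0.15], TCP at [0.285, 0.612, 0.231] pointing down, gripper open.
Joint ranges: [-2.77, 2.77], [-0.9, 2.22], [0.21, 2.48], [-1.53, 4.67], [0.24, 2.81], [-2.84, 2.84]. Speed limits (rad/s): [2.79, 2.79, 3.14, 3.14, 3.14, 3.14].

INTERFACE

Orientations are given as a unit quaternion [x, y, z, w].
In Python, from plant import ctrl gives the robot as it stands.
- The arm moves only by the tool carry_out, never from a script. Its argument "deltas" is one flat list of numbers, 6 for each row, row after row: the shift along the tool's x, y, z in m, then the turn, a rotation vector about the tool's x, y, z in rad. A call has 1 to 5 rows; each row is the pose to reach, as a shift and turn from the pose commanded when the call began, along the tool's axes at that moment; what a row does not reach only later rows make up. A row lasts 1/8 s, in which the tool goes at most 62.5 mm and 10.7 degrees, less where a joint would pass 70% of its speed; a pose out of reach is approached as far as the arm can. A call with a gripper value outside its range is refused whole. "grip" is the opening in per cent of the stroke, from 0 (shut) to 100 (fully open), set as the call begins (left out, the last holds). The fingers move at their own pace and stop on an object; "grip_force" is the grip in N (left out, the last holds). Time passes only in rows, so rows that repeat a pose let the fingers close. It gives the time, the measured TCP pose, the force, the opening and the grip force at its end, in the units of the state.
- ctrl.get_state(): the state, without advancing time (a new reading comes with each control period).
- ctrl.read_camera(name): name is "scene" or "top" or "wrist"; returns (picture, depth): 384x512x3 uint8, red, green, blue; 384x512 float32, m along the optical axis (not along the pixel's ray), 0 where there is no reading.
- ctrl.camera_model(name): a dict with "intrinsics" (3x3 intrinsics, pixels), "k1" (the pictures are not rectified: a ray, as slopes to the right and down, at radius r is drawn at 1 + k1 r^2 times it, then the intrinsics apply), "extrinsics" (4x4, takes a point from world to camera coordinates); the wrist camera has in their place "hand_eye" (4x4, takes a point from camera to tool coordinates, whose origin is the TCP and whose axes are the flange's). Camera axes: x right, y down, z forward; pixel columns grow to the right and rows downward; lengths in m; the calibration is good to about 2 mm. A picture is of the moment at which its call begins: read the wrist's pose just before it. camera_model takes no time and is no camera call.
- ctrl.sign_off(): hands the job in; it is judged then, once.
Trained networks look in the newest picture that a camera, given by its name, has taken for a name from the list of things; names that differ only in an ending like _2 or _b are one class to them, and where a whole thing is asked for, a point or a joint stands for the part that bears it (a point fixed in the world has none). Each returns a list of dicts, best first, with "score" (0 to 1); they miss things now and then, are a little off and sometimes report something else, mostly with a low value. They report only what shows in the picture. A call takes as long as a camera call.
- ctrl.find_in(camera, query): "uv" ([column, row] in pixels, amid what is visible of it).
The state is a dict: "time": time; "qpos": joint angles; "dq": joint speeds; "joint_efforts": joint torques, N m; "eef_pos": TCP position; "tcp_rot": TCP orientation; "contact_force": force on the tool from outside, world axes, zero at the start; "wrist_torque": the same for the moment, N m; "opening": opening from 0.0 (shut) to 1.0 (fully open); "finger_force": force on a finger pad.
Only numpy, scipy, OpenCV 4.12 (cv2) and the standard library are available. Lean on these libraries where they do the work, as an engineer would, in place of code of your own. Each camera call takes 0.05 s, during which the arm holds its last target. There are 200 camera calls.

## Working session

There is one attempt and no reset: what is moved stays moved. The work goes in short steps, Python scripts to look and compute and a tool call to move; the robot and the scene stay as the last step left them, time stands still between calls to the robot, and variables do not carry over. Pictures are saved under pics/ and viewed, at most 13 in all, crops included, and the job is handed in when it is done.

Besides the shell and the picture viewer there is one more tool, called after "Call:" as name(argument=value, ...), one argument or row to a line, values as JSON. carry_out: Moves the arm, as the interface text tells. Its arguments: {"type":"object","properties":{"deltas":{"type":"array"},"grip":{"type":"number"},"grip_force":{"type":"number"}},"required":["deltas"]}

```bash
ls; mkdir -p pics; cat > h.py <<'E'
import numpy as np, cv2
from scipy.spatial.transform import Rotation as R
from plant import ctrl
def cam(name):
    m=ctrl.camera_model(name); s=ctrl.get_state()
    K=np.array(m["intrinsics"]);k1=m["k1"]
    if "extrinsics" in m: T=np.linalg.inv(np.array(m["extrinsics"]))
    else:
        W=np.eye(4);W[:3,:3]=R.from_quat(s["tcp_rot"]).as_matrix();W[:3,3]=s["eef_pos"]
        T=W@np.array(m["hand_eye"])
    return K,k1,T
def shoot(name,f=None):
    c=cam(name); im,d=ctrl.read_camera(name)
    if f: cv2.imwrite("pics/"+f,im[:,:,::-1])
    return im,d,c
def ray(c,uv):
    K,k1,T=c
    p=cv2.undistortPoints(np.array(uv,float).reshape(-1,1,2),K,np.array([k1,0,0,0,0.]))[:,0]
    return np.c_[p,np.ones(len(p))]
def at_z(c,uv,z):
    r=ray(c,uv)@c[2][:3,:3].T; o=c[2][:3,3]
    return o+r*((z-o[2])/r[:,2])[:,None]
def cloud(c,d):
    h,w=d.shape; u,v=np.meshgrid(np.arange(w),np.arange(h))
    r=ray(c,np.stack([u,v],-1).reshape(-1,2))*d.reshape(-1,1)
    return (r@c[2][:3,:3].T+c[2][:3,3]).reshape(h,w,3)
def proj(c,P):
    K,k1,T=c; Ti=np.linalg.inv(T)
    return cv2.projectPoints(np.array(P,float).reshape(-1,3),cv2.Rodrigues(Ti[:3,:3])[0],Ti[:3,3],K,np.array([k1,0,0,0,0.]))[0][:,0]
E
python3 - <<'E'
from h import *
im,d,c=shoot("top","top0.png"); X=cloud(c,d)
np.savez("top0.npz",im=im,d=d,X=X)
print(ctrl.get_state())
for q in ["board","sink","driver","tray","post_a","spare","base","jar","meter"]:
    for r in ctrl.find_in("top",q)[:5]:
        u,v=map(int,np.round(r["uv"])); print(q,round(r["score"],2),r["uv"],X[v,u].round(3))
shoot("scene","scene0.png")
E
```

```text
pics
{'time': 0.05, 'qpos': array([ 9.84972125e-01,  2.87208196e-01,  1.57813963e+00,  3.18434119e-05,
        1.27862740e+00, -1.50008305e-01]), 'dq': array([-1.02846754e-03, -8.60946620e-04, -8.75590345e-05,  1.59881392e-03,
        2.11417267e-03,  2.59515430e-03]), 'joint_efforts': array([ 5.46041483e-04, -4.07552433e+01, -2.93925691e+01, -1.41730357e-04,
        3.58751808e-03,  1.52174049e-06]), 'eef_pos': array([0.28456093, 0.61137321, 0.22993907]), 'tcp_rot': array([ 2.16191861e-01,  9.76350173e-01, -1.10607888e-03, -4.42692497e-04]), 'contact_force': array([ 0.34832903,  0.29346045, -0.4714602 ]), 'wrist_torque': array([-0.02609712,  0.01011944,  0.04371937]), 'finger_force': 0.0, 'opening': 0.9997047805550823}
board 0.81 [157.3, 221.4] [0.426 0.32  0.032]
sink 0.77 [158.4, 224.4] [0.417 0.319 0.022]
driver 0.56 [245.7, 185.5] [0.54  0.023 0.038]
tray 0.58 [232.1, 147.3] [0.684 0.073 0.002]
tray 0.26 [243.6, 203.5] [0.484 0.031 0.008]
post_a 0.57 [244.2, 202.5] [0.49  0.031 0.008]
spare 0.96 [350.9, 214.1] [ 0.446 -0.329  0.012]
base 0.79 [239.1, 202.7] [0.486 0.048 0.015]
jar 0.75 [326.1, 160.4] [ 0.619 -0.241  0.069]
jar 0.26 [156.3, 223.6] [0.416 0.324 0.03 ]
meter 0.84 [148.1, 146.1] [0.681 0.358 0.042]
meter 0.6 [157.9, 222.9] [0.419 0.316 0.036]
```

```bash
python3 - <<'E'
import cv2
a=cv2.imread("pics/top0.png")
cv2.imwrite("pics/top0c.png",cv2.resize(a[110:270,110:400],None,fx=2.75,fy=2.75,interpolation=cv2.INTER_CUBIC))
E
```

```text
(no output)
```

View pics/top0c.png

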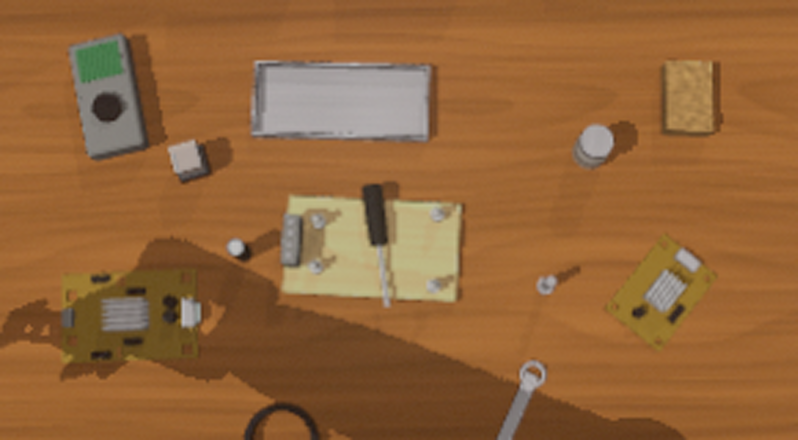

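View pics/scene0.png

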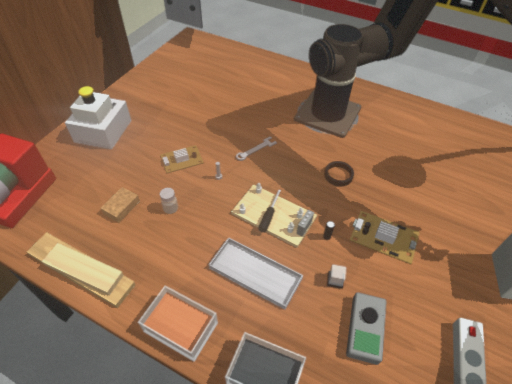

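The top view has +x pointing up and +y pointing left. The base plate sits at about px (246,201) with its terminal block on the left (+y). The board is at about px (157,225) with its connector on the right (-y), so it already has nearly the right orientation. The driver's handle points to +x and its blade towards the robot.

```bash
cat >> h.py <<'E'
def go(x,y,z,psi):
    "delta (tool axes) to TCP x,y,z, pointing down, tool y at yaw psi deg"
    s=ctrl.get_state(); R0=R.from_quat(s["tcp_rot"]); a=np.radians(psi)
    T=R.from_matrix(np.array([[-np.sin(a),np.cos(a),0],[np.cos(a),np.sin(a),0],[0,0,-1]]).T if 0 else np.c_[[-np.sin(a),np.cos(a),0],[np.cos(a),np.sin(a),0],[0,0,-1]])
    d=R0.inv().apply(np.array([x,y,z])-s["eef_pos"]); w=(R0.inv()*T).as_rotvec()
    print("go",(x,y,z,psi),"->",d.round(4),w.round(4)," q",s["qpos"].round(2),"t",round(s["time"],2))
E
python3 - <<'E'
from h import *
c=cam("top")
f=lambda pts:(np.array(pts)/2.75+[110,110])
P=at_z(c,f([(288,196),(462,205),(458,301),(283,293)]),.012);print("base",P.round(3),P.mean(0).round(3))
print("tray",at_z(c,f([(253,61),(431,65),(428,139),(250,135)]),.02).round(3))
print("driver",at_z(c,f([(373,187),(377,243),(388,303)]),.025).round(3))
print("board",at_z(c,f([(64,272),(198,270),(198,358),(62,360)]),.004).round(3))
print(ctrl.camera_model("wrist"))
go(.47,.03,.40,90); go(.47,.03,.40,-90)
E
```

```text
base [[ 0.562  0.131  0.012]
 [ 0.549 -0.084  0.012]
 [ 0.43  -0.078  0.012]
 [ 0.442  0.136  0.012]] [0.496 0.026 0.012]
tray [[ 0.734  0.176  0.02 ]
 [ 0.726 -0.048  0.02 ]
 [ 0.63  -0.043  0.02 ]
 [ 0.638  0.178  0.02 ]]
driver [[0.57  0.025 0.025]
 [0.5   0.02  0.025]
 [0.427 0.007 0.025]]
board [[0.47  0.412 0.004]
 [0.471 0.243 0.004]
 [0.363 0.24  0.004]
 [0.361 0.411 0.004]]
{'intrinsics': array([[283.74786069,   0.        , 258.27053775],
       [  0.        , 283.74786069, 191.53292343],
       [  0.        ,   0.        ,   1.        ]]), 'k1': 0.009022012255141553, 'hand_eye': array([[ 1.31390343e-04, -9.52625523e-01, -3.04145681e-01,
         7.89498760e-02],
       [ 9.99999126e-01, -2.74846043e-04,  1.29285276e-03,
        -1.60612901e-05],
       [-1.31519778e-03, -3.04145585e-01,  9.52624655e-01,
        -1.43038790e-01],
       [ 0.00000000e+00,  0.00000000e+00,  0.00000000e+00,
         1.00000000e+00]])}
go (0.47, 0.03, 0.4, 90) -> [-0.4134 -0.4494 -0.1687] [ 0.     -0.     -0.4358]  q [ 0.98  0.29  1.58  0.    1.28 -0.15] t 0.55
go (0.47, 0.03, 0.4, -90) -> [-0.4134 -0.4494 -0.1687] [-0.     -0.      2.7058]  q [ 0.98  0.29  1.58  0.    1.28 -0.15] t 0.55
```

```bash
python3 - <<'E'
from h import *
go(.41,.30,.28,90)
E
```

```text
go (0.41, 0.3, 0.28, 90) -> [-0.2451 -0.2299 -0.0487] [ 0.     -0.     -0.4358]  q [ 0.98  0.29  1.58  0.    1.28 -0.15] t 0.55
```

Call:
carry_out(
  deltas=[-0.245, -0.23, -0.049, 0, 0, -0.436, -0.245, -0.23, -0.049, 0, 0, -0.436, -0.245, -0.23, -0.049, 0, 0, -0.436, -0.245, -0.23, -0.049, 0, 0, -0.436, -0.245, -0.23, -0.049, 0, 0, -0.436],
)

```text
time: 1.18
eef_pos: [0.4001, 0.3237, 0.277]
tcp_rot: [-0.0, 1.0, 0.0, 0.001]
contact_force: [0.5, -0.2, -0.1]
opening: 0.998
finger_force: 0.0
```

Call:
carry_out(
  deltas=[0, 0, 0, 0, 0, 0],
)

```text
time: 1.3
eef_pos: [0.4016, 0.3226, 0.2777]
tcp_rot: [0.003, 1.0, 0.0, 0.001]
contact_force: [-1.0, -0.2, 0.0]
opening: 1.004
finger_force: 0.0
```

```bash
python3 - <<'E'
from h import *
s=ctrl.get_state();print(s["eef_pos"],s["dq"].round(3))
im,d,c=shoot("wrist","w1.png"); np.savez("w1.npz",im=im,d=d,X=cloud(c,d))
X=cloud(c,d)
for q in ["sink","hole_a","board"]:
    for r in ctrl.find_in("wrist",q)[:5]:
        u,v=map(int,np.round(r["uv"])); print(q,round(r["score"],2),r["uv"],X[v,u].round(3))
go(.47,.05,.28,90)
E
```

```text
[0.40160744 0.32257745 0.27774501] [ 0.069  0.031 -0.007  0.036 -0.008  0.027]
sink 0.84 [263.1, 162.7] [0.406 0.33  0.033]
hole_a 0.76 [266.4, 162.5] [0.406 0.335 0.027]
board 0.75 [263.9, 165.0] [0.408 0.332 0.037]
board 0.28 [95.5, 300.0] [0.656 0.037 0.002]
go (0.47, 0.05, 0.28, 90) -> [-0.0704 -0.2763 -0.004 ] [ 0.0001 -0.0005  0.0012]  q [ 0.49 -0.1   1.91  0.    1.33 -1.08] t 1.5
```

View pics/w1.png

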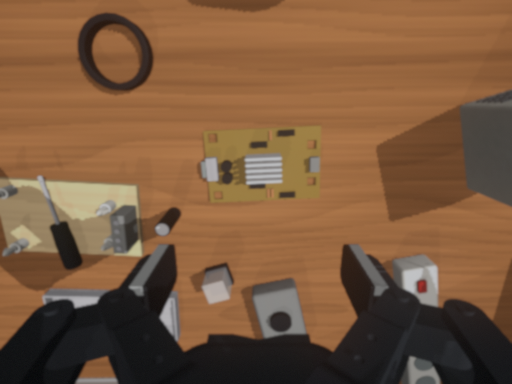

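The wrist view shows the board at px (263,163) with its connector on the left (-y side). The base is at (70,215), with the driver on it and the can at (167,221) between the base and the board. I'll move over the base next.

Call:
carry_out(
  deltas=[-0.075, -0.277, 0.03, 0, 0, 0, -0.075, -0.277, 0.03, 0, 0, 0, -0.075, -0.277, 0.03, 0, 0, 0, -0.075, -0.277, 0.03, 0, 0, 0, -0.075, -0.277, 0.03, 0, 0, 0],
)

```text
time: 2.12
eef_pos: [0.475, 0.0476, 0.2457]
tcp_rot: [-0.0, 1.0, 0.0, -0.0]
contact_force: [0.9, -0.4, 0.3]
opening: 0.996
finger_force: 0.0
```

Call:
carry_out(
  deltas=[0, 0, 0, 0, 0, 0],
)

```text
time: 2.25
eef_pos: [0.475, 0.0478, 0.2455]
tcp_rot: [0.001, 1.0, 0.0, -0.001]
contact_force: [-0.3, 0.6, 0.3]
opening: 1.001
finger_force: 0.0
```

```bash
python3 - <<'E'
from h import *
s=ctrl.get_state();print(s["eef_pos"],s["dq"].round(3))
im,d,c=shoot("wrist","w2.png"); X=cloud(c,d); np.savez("w2.npz",im=im,d=d,X=X)
for q in ["driver","post_a","tray","base"]:
    for r in ctrl.find_in("wrist",q)[:6]:
        u,v=map(int,np.round(r["uv"])); print(q,round(r["score"],2),r["uv"],X[v,u].round(3))
E
```

```text
[0.47503952 0.04778556 0.2454956 ] [ 0.052 -0.015  0.002  0.023  0.013  0.021]
driver 0.84 [239.2, 201.6] [0.523 0.023 0.037]
driver 0.66 [459.6, 113.5] [0.413 0.306 0.013]
post_a 0.55 [251.7, 172.2] [0.488 0.04  0.013]
tray 0.94 [272.0, 293.1] [0.69  0.071 0.003]
base 0.68 [253.8, 175.3] [0.492 0.043 0.012]
```

View pics/w2.png

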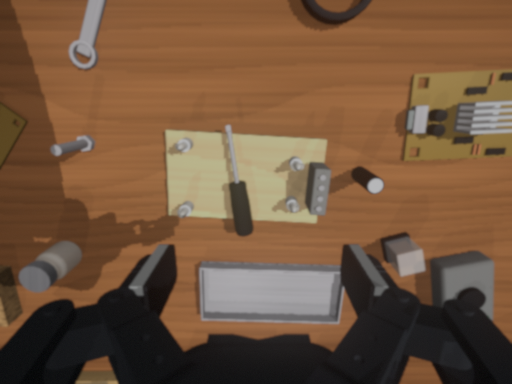

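The driver's handle runs from about px (237,182) to (243,232) with the tip at (229,127). The posts are at roughly (185,146), (185,211), (297,163) and (292,205). The tray is at (272,293).

```bash
python3 - <<'E'
from h import *
D=np.load("w2.npz");X=D["X"];im=D["im"].astype(int)
def rect(m,X=X):
    p=X[m][:,:2]; r=cv2.minAreaRect((p*1000).astype(np.float32)); return [np.round(x,1) for x in r],m.sum()
z=X[...,2]
reg=np.zeros(z.shape,bool);reg[120:235,155:335]=1
hsv=cv2.cvtColor(D["im"],cv2.COLOR_RGB2HSV)
print("ground z",np.median(z[20:50,150:280]),"plate z",np.median(z[180:200,190:220]))
ply=reg&(im[...,2]>95)&(abs(z-.012)<.008)&(im[...,0]>140)
n,l,st,_=cv2.connectedComponentsWithStats(ply.astype(np.uint8));ply=l==1+st[1:,4].argmax()
print("base",rect(ply))
h=reg&(z>.022)&(im.sum(2)<160)&(np.arange(512)<260)[None,:]
n,l,st,_=cv2.connectedComponentsWithStats(h.astype(np.uint8));h=l==1+st[1:,4].argmax()
print("handle",rect(h),X[h].mean(0),np.percentile(z[h],[5,50,95]))
ys,xs=np.where(h);print(xs.min(),xs.max(),ys.min(),ys.max())
a=h&(np.arange(384)<195)[:,None];b=h&(np.arange(384)>220)[:,None]
print(X[a].mean(0),X[b].mean(0))
c=cam("wrist")
print("tip",at_z(c,[(229,127)],.025), "handle ends",at_z(c,[(236.5,181),(244,234)],.025))
print("tray px",at_z(c,[(200,264),(341,264),(339,323),(201,321)],.02).round(3))
for uv in [(188,145),(188,209),(300,164),(294,204)]: print("post?",X[uv[1]-4:uv[1]+5,uv[0]-6:uv[0]+7].reshape(-1,3)[lambda:0] if 0 else X[uv[1]-8:uv[1]+9,uv[0]-10:uv[0]+11].reshape(-1,3)[X[uv[1]-8:uv[1]+9,uv[0]-10:uv[0]+11].reshape(-1,3)[:,2]>.042].mean(0).round(4))
E
```

```text
ground z 0.0004980183347041145 plate z 0.012177157223061036
base ([array([500.1,  73. ]), array([125.2, 120.1]), np.float64(86.8)], np.int64(5082))
handle ([array([543.6,  26.7]), array([52.8, 22.2]), np.float64(3.2)], np.int64(401)) [0.54921452 0.02617976 0.03620938] [0.03283826 0.03645612 0.03858713]
233 251 198 234
[nan nan nan] [0.55904188 0.0278844  0.03618551]
tip [[0.42730276 0.01418054 0.025     ]] handle ends [[0.49765084 0.02215574 0.025     ]
 [0.57548711 0.03119508 0.025     ]]
tray px [[ 0.627 -0.035  0.02 ]
 [ 0.627  0.175  0.02 ]
 [ 0.735  0.181  0.02 ]
 [ 0.731 -0.039  0.02 ]]
post? [ 0.4473 -0.0422  0.055 ]
post? [ 0.5326 -0.0484  0.0541]
post? [0.4687 0.0944 0.0666]
post? [0.5283 0.094  0.0469]<stdin>:17: RuntimeWarning: Mean of empty slice.
  ret = um.true_divide(
```

```bash
python3 - <<'E'
from h import *
go(.531,.0262,.07,96.6)
E
```

```text
go (0.531, 0.0262, 0.07, 96.6) -> [-0.0563 -0.0241  0.1763] [ 0.0003 -0.     -0.1123]  q [-0.11 -0.17  2.03  0.    1.29 -1.68] t 2.5
```

Call:
carry_out(
  deltas=[-0.056, -0.024, 0.176, 0, 0, -0.112, -0.056, -0.024, 0.176, 0, 0, -0.112, -0.056, -0.024, 0.176, 0, 0, -0.112, -0.056, -0.024, 0.176, 0, 0, -0.112, -0.056, -0.024, 0.176, 0, 0, -0.112],
  grip=60,
  grip_force=50,
)

```text
time: 3.12
eef_pos: [0.5316, 0.0253, 0.0721]
tcp_rot: [-0.057, 0.998, -0.0, 0.001]
contact_force: [0.1, -0.8, 0.6]
opening: 0.599
finger_force: 0.0
```

```bash
python3 - <<'E'
from h import *
im,d,c=shoot("wrist","w3.png")
go(.531,.0262,.016,96.6)
E
```

```text
go (0.531, 0.0262, 0.016, 96.6) -> [0.0017 0.0013 0.0575] [-0.0013  0.0052 -0.0018]  q [-0.14  0.16  2.04  0.    0.93 -1.83] t 3.17
```

View pics/w3.png

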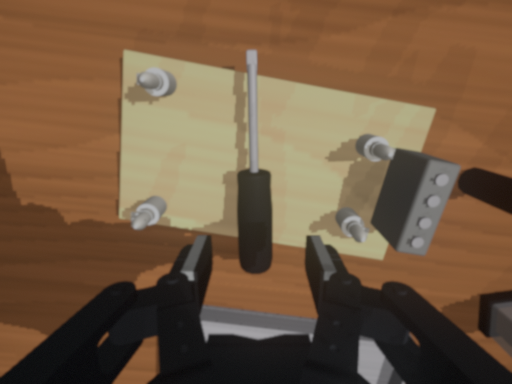

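The handle (px 256,220) is centred between the fingers and in line with the tool. I'll descend, grip and lift.

Call:
carry_out(
  deltas=[0.001, 0, 0.045, 0, 0, 0, 0.001, 0, 0.0565, 0, 0, 0, 0.001, 0, 0.0565, 0, 0, 0],
)

```text
time: 3.55
eef_pos: [0.5303, 0.0246, 0.0154]
tcp_rot: [-0.056, 0.998, -0.0, 0.001]
contact_force: [0.6, 0.0, -0.1]
opening: 0.603
finger_force: 0.0
```

Call:
carry_out(
  deltas=[0, 0, 0, 0, 0, 0, 0, 0, 0, 0, 0, 0, 0, 0, 0, 0, 0, 0, 0, 0, 0, 0, 0, 0],
  grip=10,
)

```text
time: 4.05
eef_pos: [0.5314, 0.0242, 0.0161]
tcp_rot: [-0.056, 0.998, -0.0, 0.001]
contact_force: [-1.7, 0.0, 6.7]
opening: 0.276
finger_force: 48.7
```

Call:
carry_out(
  deltas=[0, 0, -0.03, 0, 0, 0, 0, 0, -0.09, 0, 0, 0, 0, 0, -0.12, 0, 0, 0, 0, 0, -0.12, 0, 0, 0],
)

```text
time: 4.55
eef_pos: [0.5321, 0.0241, 0.1375]
tcp_rot: [-0.056, 0.998, -0.001, 0.004]
contact_force: [0.4, 1.2, -0.6]
opening: 0.273
finger_force: 49.3
```

```bash
python3 - <<'E'
from h import *
go(.682,.038,.10,0)
E
```

```text
go (0.682, 0.038, 0.1, 0) -> [-0.1502 -0.0029  0.0387] [0.0049 0.0073 1.6831]  q [-0.15  0.07  2.01  0.    1.06 -1.83] t 4.55
```

Call:
carry_out(
  deltas=[-0.15, -0.003, 0.02, 0, 0.007, 0.9, -0.15, -0.003, 0.02, 0, 0.007, 0.9, -0.15, -0.003, 0.02, 0, 0.007, 0.9, -0.15, -0.003, 0.02, 0, 0.007, 0.9, -0.15, -0.003, 0.02, 0, 0.007, 0.9],
)

```text
time: 5.18
eef_pos: [0.678, 0.0384, 0.1104]
tcp_rot: [0.386, 0.922, -0.001, -0.006]
contact_force: [-0.5, -0.5, -0.3]
opening: 0.269
finger_force: 49.2
```

```bash
python3 - <<'E'
from h import *
go(.682,.038,.08,0)
E
```

```text
go (0.682, 0.038, 0.08, 0) -> [-0.0034  0.0028  0.0303] [-0.0096 -0.007   0.7778]  q [-0.09  0.41  1.64  0.    1.09 -0.87] t 5.17
```

Call:
carry_out(
  deltas=[-0.003, 0.003, 0.03, 0, -0.007, 0.778, -0.003, 0.003, 0.03, 0, -0.007, 0.778, -0.003, 0.003, 0.03, 0, -0.007, 0.778, -0.003, 0.003, 0.03, 0, -0.007, 0.778, -0.003, 0.003, 0.03, 0, -0.007, 0.778],
)

```text
time: 5.8
eef_pos: [0.6818, 0.0384, 0.0813]
tcp_rot: [0.705, 0.709, -0.004, -0.001]
contact_force: [-0.5, -0.3, -0.9]
opening: 0.268
finger_force: 49.3
```

Call:
carry_out(
  deltas=[0, 0, 0, 0, 0, 0],
)

```text
time: 5.92
eef_pos: [0.6824, 0.0383, 0.0824]
tcp_rot: [0.705, 0.71, -0.003, -0.001]
contact_force: [-0.5, 0.4, -1.2]
opening: 0.268
finger_force: 49.3
```

```bash
python3 - <<'E'
from h import *
im,d,c=shoot("wrist","w4.png")
im2,d2,c2=shoot("top")
X=cloud(c2,d2)
im=cv2.resize(im,(400,300)); t=cv2.resize(im2[115:190,180:290],(400,273))
cv2.imwrite("pics/w4b.png",np.vstack([im,t])[:,:,::-1])
go(.682,.038,.010,0)
E
```

```text
go (0.682, 0.038, 0.01, 0) -> [ 0.     -0.0005  0.0731] [-0.0047  0.0039  0.0067]  q [-0.09  0.45  1.65 -0.01  1.05 -0.09] t 6.03
```

View pics/w4b.png

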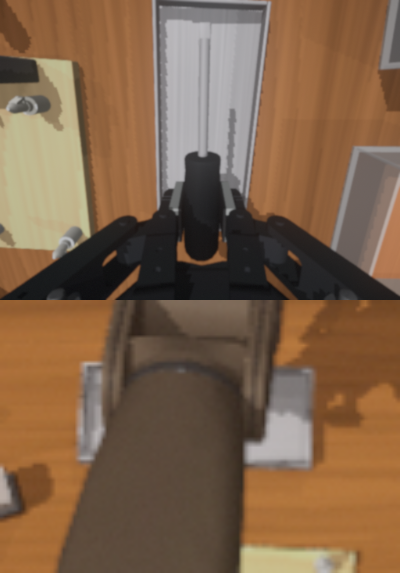

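The driver hangs along the tray's length near its centre line (handle at px 203,200 in the upper part). I'll lower it, release and retreat.

Call:
carry_out(
  deltas=[0, 0, 0.055, 0, 0, 0, 0, 0, 0.068, 0, 0, 0, 0, 0, 0.0745, 0, 0, 0, 0, 0, 0.0745, 0, 0, 0],
)

```text
time: 6.52
eef_pos: [0.6837, 0.0379, 0.0103]
tcp_rot: [0.705, 0.709, -0.002, 0.001]
contact_force: [0.5, 0.1, -0.2]
opening: 0.272
finger_force: 49.4
```

Call:
carry_out(
  deltas=[0, 0, 0, 0, 0, 0, 0, 0, 0, 0, 0, 0],
  grip=48,
)

```text
time: 6.78
eef_pos: [0.6842, 0.0379, 0.0112]
tcp_rot: [0.705, 0.709, -0.002, 0.001]
contact_force: [-0.2, -0.3, -0.4]
opening: 0.478
finger_force: 0.0
```

Call:
carry_out(
  deltas=[0, 0, -0.05, 0, 0, 0, 0, 0, -0.11, 0, 0, 0, 0, 0, -0.16, 0, 0, 0, 0, 0, -0.22, 0, 0, 0, 0, 0, -0.22, 0, 0, 0],
)

```text
time: 7.4
eef_pos: [0.6875, 0.0387, 0.239]
tcp_rot: [0.705, 0.709, 0.002, 0.006]
contact_force: [1.3, -0.4, -0.1]
opening: 0.483
finger_force: 0.0
```

```bash
python3 - <<'E'
from h import *
D=np.load("w1.npz");X=D["X"];im=D["im"];z=X[...,2].copy()
z[:,:195]=0;z[:,330:]=0;z[:120]=0;z[210:]=0
print("sink", cv2.minAreaRect((X[z>.028][:,:2]*1000).astype(np.float32)),X[z>.028].mean(0))
go(.42,.322,.20,0)
E
```

```text
sink ((378.0027160644531, 329.0994873046875), (111.74928283691406, 49.96166229248047), 2.2696025371551514) [0.40964517 0.33020754 0.05929795]
go (0.42, 0.322, 0.2, 0) -> [ 0.2849 -0.2664  0.0343] [0.012  0.0055 0.0052]  q [-0.09  0.3   1.54 -0.    1.28 -0.09] t 7.4
```

Call:
carry_out(
  deltas=[0.312, -0.266, 0.034, 0.01, 0.005, 0, 0.312, -0.266, 0.034, 0.01, 0.005, 0, 0.312, -0.266, 0.034, 0.01, 0.005, 0, 0.312, -0.266, 0.034, 0.01, 0.005, 0, 0.312, -0.266, 0.034, 0.01, 0.005, 0],
  grip=100,
)

```text
time: 8.02
eef_pos: [0.4786, 0.2759, 0.2027]
tcp_rot: [0.705, 0.709, -0.005, -0.005]
contact_force: [-0.1, 0.2, 0.8]
opening: 1.001
finger_force: 0.0
```

```bash
python3 - <<'E'
from h import *
go(.42,.35,.20,0)
E
```

```text
go (0.42, 0.35, 0.2, 0) -> [ 0.0744 -0.0582  0.0036] [-0.014  -0.001   0.0046]  q [0.34 0.05 1.9  0.01 1.21 0.33] t 8.03
```

Call:
carry_out(
  deltas=[0.075, -0.058, 0.002, -0.006, 0, 0, 0.075, -0.058, 0.002, -0.006, 0, 0, 0.075, -0.058, 0.002, -0.006, 0, 0, 0.075, -0.058, 0.002, -0.006, 0, 0],
)

```text
time: 8.52
eef_pos: [0.4223, 0.349, 0.2019]
tcp_rot: [0.705, 0.709, -0.003, -0.003]
contact_force: [-0.3, 0.2, 0.2]
opening: 1.004
finger_force: 0.0
```

```bash
python3 - <<'E'
from h import *
s=ctrl.get_state();print(s["eef_pos"],s["dq"].round(3))
im,d,c=shoot("wrist","w5.png");X=cloud(c,d);np.savez("w5.npz",im=im,d=d,X=X,T=c[2])
for q in ["sink","board"]:
    for r in ctrl.find_in("wrist",q)[:6]:
        u,v=map(int,np.round(r["uv"])); print(q,round(r["score"],2),r["uv"],X[v,u].round(3))
top,d2,c2=shoot("top");t=cv2.resize(top[115:215,180:330],(480,320));cv2.imwrite("pics/w5b.png",np.vstack([cv2.resize(im,(480,360)),t])[:600,:,::-1])
E
```

```text
[0.42227491 0.34895899 0.20191066] [-0.022  0.003 -0.005  0.002  0.002  0.001]
sink 0.63 [255.8, 173.5] [0.417 0.347 0.025]
board 0.79 [254.0, 177.4] [0.415 0.346 0.036]
```

View pics/w5b.png

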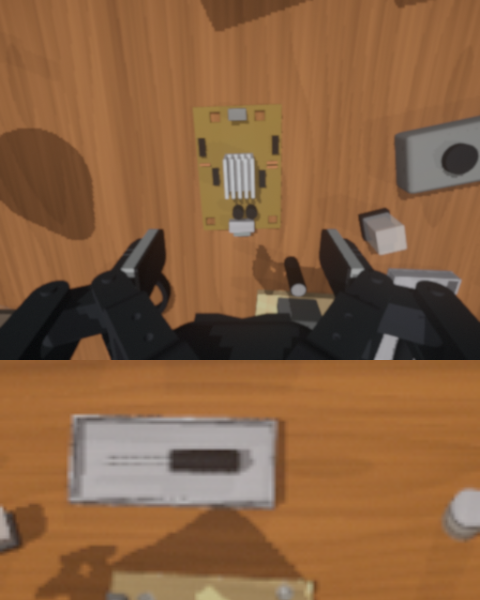

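The top view shows the driver lying inside the tray. In the wrist view the board is at px (240,170), roughly square to the tool, with its wide end and connector towards -y. Next I'll measure its holes.

```bash
python3 - <<'E'
from h import *
D=np.load("w5.npz");im=D["im"];m=ctrl.camera_model("wrist");c=(np.array(m["intrinsics"]),m["k1"],D["T"])
hsv=cv2.cvtColor(im,cv2.COLOR_RGB2HSV)
print("board",hsv[140,220],hsv[225,232],"table",hsv[150,120],"hole",hsv[125,228],hsv[124,277])
h=hsv[...,0].astype(int)
mask=((h>=19)&(h<=30)&(hsv[...,1]>90)).astype(np.uint8);mask[:95]=0;mask[260:]=0;mask[:,:195]=0;mask[:,312:]=0
n,l,st,_=cv2.connectedComponentsWithStats(mask);mask=(l==1+st[1:,4].argmax()).astype(np.uint8)
cs,hi=cv2.findContours(mask,cv2.RETR_CCOMP,cv2.CHAIN_APPROX_NONE)
o=max(cs,key=len); P=at_z(c,o[:,0],.004)[:,:2]*1000
print("rect",cv2.minAreaRect(P.astype(np.float32)))
for k in cs:
    if k is o: continue
    mm=cv2.moments(k)
    if mm["m00"]>25: 
        uv=(mm["m10"]/mm["m00"],mm["m01"]/mm["m00"]);print("in",np.round(uv,1),mm["m00"],(at_z(c,[uv],.002)[0]*1000).round(1))
X=D["X"];z=X[...,2].copy();b=np.zeros_like(z);b[150:225,225:290]=1
t=(z>.030)&(z<.045)&(b>0);print("sink",X[t].mean(0),cv2.minAreaRect((X[t][:,:2]*1000).astype(np.float32)))
E
```

```text
board [ 20 142 156] [ 20 142 153] table [ 14 149 159] hole [ 13 145 165] [ 13 145 162]
rect ((416.12103271484375, 330.1937255859375), (108.51172637939453, 168.88629150390625), 2.4405384063720703)
in [224.2 235.5] 99.5 [374.8 256.2   2. ]
in [290.3 233.5] 109.5 [462.8 259.9   2. ]
in [230.  188.2] 172.5 [384.2 322.4   2. ]
in [290.  175.4] 147.5 [459.3 339.6   2. ]
in [257.1 187.6] 1970.5 [418.5 323.4   2. ]
in [229.1 124.5] 158.5 [385.1 400.9   2. ]
in [276.6 122.8] 150.5 [441.2 403.2   2. ]
in [252.9 121.9] 331.0 [413.2 404.1   2. ]
sink [0.41594676 0.33120972 0.03604317] ((416.1944580078125, 330.16375732421875), (36.18319320678711, 50.4561653137207), 2.3171772956848145)
```

```bash
python3 - <<'E'
from h import *
D=np.load("w5.npz");X=D["X"]
a=np.radians(2.4);r=(X[...,:2]-[.416,.330]);bx=r@[np.cos(a),np.sin(a)]*1e3;by=r@[-np.sin(a),np.cos(a)]*1e3;z=X[...,2]*1e3
for x0 in range(-54,54,4):
    print(x0,[int(round(np.percentile(z[(bx>=x0)&(bx<x0+4)&(by>=y0)&(by<y0+6)],80))) if ((bx>=x0)&(bx<x0+4)&(by>=y0)&(by<y0+6)).sum()>1 else None for y0 in range(-30,30,6)])
go(.416,.3301,.06,2.4)
E
```

```text
-54 [5, 5, 5, 4, 5, 5, 6, 270, 271, 285]
-50 [5, 5, 5, 5, 5, 5, 266, 269, 269, 268]
-46 [5, 5, 5, 5, 5, 5, 270, 269, 268, 268]
-42 [4, 5, 5, 5, 5, 5, 274, 274, 5, 258]
-38 [5, 5, 8, 8, 7, 8, 240, 244, 250, 253]
-34 [5, 5, 8, 8, 8, 8, 7, 5, 283, 284]
-30 [5, 5, 7, 8, 7, 8, 5, 5, 6, 5]
-26 [5, 4, 5, 5, 5, 5, 5, 5, 5, 5]
-22 [4, 4, 5, 5, 5, 4, 5, 5, 5, 5]
-18 [36, 36, 37, 36, 37, 37, 37, 37, 37, 30]
-14 [10, 11, 11, 11, 11, 10, 11, 12, 11, 282]
-10 [36, 36, 36, 36, 37, 37, 37, 37, 37, 284]
-6 [9, 11, 11, 11, 11, 11, 11, 11, 11, 287]
-2 [37, 37, 37, 37, 37, 37, 37, 37, 37, 287]
2 [10, 11, 21, 11, 11, 11, 11, 27, 12, 289]
6 [None, 37, 37, 37, 37, 37, 37, 37, 37, 289]
10 [10, 26, 11, 11, 10, 11, 11, 16, 11, 289]
14 [33, 37, 36, 36, 37, 37, 37, 37, 37, 288]
18 [5, 11, 5, 5, 5, 5, 5, 5, 35, 288]
22 [5, 4, 5, 6, 7, 5, 5, 5, 5, 285]
26 [5, 7, 8, 8, 8, 6, 5, 5, 5, 283]
30 [5, 7, 7, 8, 7, 7, 4, 5, 5, 5]
34 [4, 6, 7, 6, 7, 7, 5, 4, 5, 4]
38 [5, 5, 5, 5, 5, 7, 8, 7, 5, 289]
42 [5, 5, 5, 5, 5, 4, 8, 282, 283, 284]
46 [5, 5, 4, 4, 5, 6, 241, 246, 251, 269]
50 [5, 5, 5, 5, 5, 4, 275, 252, 253, 269]
go (0.416, 0.3301, 0.06, 2.4) -> [-0.0185 -0.0058  0.1421] [-0.0078 -0.0009 -0.0388]  q [0.5  0.04 1.91 0.   1.2  0.5 ] t 8.72
```

Call:
carry_out(
  deltas=[-0.0185, -0.006, 0.09, -0.005, 0, -0.039, -0.0185, -0.006, 0.142, -0.005, 0, -0.039, -0.0185, -0.006, 0.142, -0.005, 0, -0.039, -0.0185, -0.006, 0.142, -0.005, 0, -0.039, -0.0185, -0.006, 0.142, -0.005, 0, -0.039],
  grip=75,
  grip_force=60,
)

```text
time: 9.35
eef_pos: [0.4174, 0.3322, 0.063]
tcp_rot: [0.691, 0.722, 0.002, -0.001]
contact_force: [-0.2, -1.0, 0.7]
opening: 0.75
finger_force: 0.0
```

```bash
python3 - <<'E'
from h import *
go(.416,.3301,.011,2.4)
E
```

```text
go (0.416, 0.3301, 0.011, 2.4) -> [-0.0022 -0.0016  0.052 ] [ 0.002  -0.0034  0.0019]  q [0.48 0.18 2.04 0.   0.92 0.44] t 9.35
```

Call:
carry_out(
  deltas=[-0.002, -0.001, 0.035, 0, 0, 0, -0.002, -0.001, 0.05, 0, 0, 0, -0.002, -0.001, 0.051, 0, 0, 0, -0.002, -0.001, 0.051, 0, 0, 0],
)

```text
time: 9.85
eef_pos: [0.415, 0.3297, 0.0105]
tcp_rot: [0.691, 0.723, 0.0, -0.001]
contact_force: [0.1, -0.5, -0.0]
opening: 0.752
finger_force: 0.0
```

Call:
carry_out(
  deltas=[0, 0, 0, 0, 0, 0, 0, 0, 0, 0, 0, 0, 0, 0, 0, 0, 0, 0, 0, 0, 0, 0, 0, 0],
  grip=20,
)

```text
time: 10.35
eef_pos: [0.4155, 0.3298, 0.0107]
tcp_rot: [0.691, 0.723, 0.001, -0.001]
contact_force: [1.0, 0.4, 5.8]
opening: 0.408
finger_force: 62.9
```

Call:
carry_out(
  deltas=[0, 0, -0.03, 0, 0, 0, 0, 0, -0.08, 0, 0, 0, 0, 0, -0.13, 0, 0, 0, 0, 0, -0.16, 0, 0, 0, 0, 0, -0.16, 0, 0, 0],
)

```text
time: 10.98
eef_pos: [0.4152, 0.3294, 0.1709]
tcp_rot: [0.691, 0.722, 0.001, -0.001]
contact_force: [-0.7, 0.4, -3.7]
opening: 0.406
finger_force: 62.0
```

```bash
python3 - <<'E'
from h import *
go(.50,.06,.17,0)
E
```

```text
go (0.5, 0.06, 0.17, 0) -> [-2.729e-01  7.290e-02  1.000e-04] [ 0.0007 -0.003   0.044 ]  q [0.48 0.02 1.99 0.   1.13 0.43] t 10.97
```

```bash
cat > fit.py <<'E'
from h import *
from scipy.optimize import least_squares
def Tof(c,d,X):
    r=ray(c,np.stack(np.meshgrid(np.arange(512),np.arange(384)),-1).reshape(-1,2))*d.reshape(-1,1)
    P=X.reshape(-1,3);k=(d.ravel()>.1)&np.isfinite(P).all(1);k=np.where(k)[0][::97];A=r[k];B=P[k]
    ma,mb=A.mean(0),B.mean(0);U,S,V=np.linalg.svd((A-ma).T@(B-mb));Rr=(U@V).T
    T=np.eye(4);T[:3,:3]=Rr;T[:3,3]=mb-Rr@ma;return T
def outline(mask):
    n,l,st,_=cv2.connectedComponentsWithStats(mask.astype(np.uint8));m=(l==1+st[1:,4].argmax()).astype(np.uint8)
    return max(cv2.findContours(m,cv2.RETR_EXTERNAL,cv2.CHAIN_APPROX_NONE)[0],key=len)[:,0]
def fitrect(P,x0,hx,hy,yc=0,keep=None):
    "edges of rectangle |x|<hx, |y-yc|<hy; P world xy in m"
    def f(p):
        a=p[2];r=P-p[:2];x=r@[np.cos(a),np.sin(a)];y=r@[-np.sin(a),np.cos(a)]-yc
        q=np.c_[abs(x)-hx,abs(y)-hy]; e=np.where(abs(q[:,0])<abs(q[:,1]),q[:,0],q[:,1])
        return e*1000
    s=least_squares(f,x0,loss="cauchy",f_scale=.7,x_scale=[1e-3,1e-3,1e-3]);e=abs(f(s.x))
    return s.x[:2]*1000,np.degrees(s.x[2]),np.median(e),(e<2).mean()
E
python3 - <<'E'
from fit import *
m=ctrl.camera_model("wrist");K,k1=np.array(m["intrinsics"]),m["k1"]
for _ in range(4):
    print(ctrl.get_state()["eef_pos"].round(4),ctrl.get_state()["tcp_rot"].round(4)); ctrl.read_camera("top")
for n in ["w1","w2","w5"]:
    D=np.load(n+".npz");c=(K,k1,np.eye(4));T=Tof(c,D["d"],D["X"]);c=(K,k1,T);im=D["im"]
    h,s,v=[x.astype(int) for x in cv2.split(cv2.cvtColor(im,cv2.COLOR_RGB2HSV))]
    X=D["X"]
    g=(h>=18)&(h<=34)
    near=lambda x,y,r:(np.hypot(X[...,0]-x,X[...,1]-y)<r)
    mb=g&near(.416,.33,.12)&(s>100)&(v<190)
    if n!="w2": print(n,"board",fitrect(at_z(c,outline(mb),.004)[:,:2],[.416,.33,.04],.055,.085))
    if n!="w5":
        mp=g&near(.495,.025,.15)
        o=outline(cv2.morphologyEx(mp.astype(np.uint8),cv2.MORPH_CLOSE,np.ones((5,5))));o=o[(o[:,0]>2)]
        for hh in (.012,): print(n,"base",fitrect(at_z(c,o,hh)[:,:2],[.495,.02,-.04],.06,.106,.006))
E
```

```text
[0.4152 0.3294 0.1709] [ 0.6914  0.7225  0.0013 -0.0008]
[0.4138 0.3287 0.1684] [ 0.6914  0.7225 -0.0009 -0.0016]
[0.413  0.3282 0.1668] [ 0.6914  0.7225 -0.0025 -0.0021]
[0.4126 0.328  0.1661] [ 0.6914  0.7224 -0.0032 -0.0023]
w1 board (array([416.08141971, 330.56829718]), np.float64(2.3894468323968234), np.float64(1.594737891191675), np.float64(0.5842217484008528))
w1 base (array([495.55286137,  25.89803013]), np.float64(-3.5873280732019457), np.float64(0.8727829366122729), np.float64(0.7846153846153846))
w2 base (array([497.33394857,  30.1867072 ]), np.float64(-3.476662320947089), np.float64(0.6183250674246834), np.float64(0.6844262295081968))
w5 board (array([416.13613981, 329.55657246]), np.float64(2.5945336693065997), np.float64(1.086877380931318), np.float64(0.7598425196850394))
```

```bash
python3 - <<'E'
from fit import *
m=ctrl.camera_model("wrist");K,k1=np.array(m["intrinsics"]),m["k1"]
D=np.load("w2.npz");c=(K,k1,np.eye(4));c=(K,k1,Tof(c,D["d"],D["X"]))
S=4;im=cv2.resize(D["im"][115:235,150:345],None,fx=S,fy=S,interpolation=cv2.INTER_CUBIC)[:,:,::-1].copy()
a=np.radians(-3.48);b=np.array([.4973,.0302])
def B(p): p=np.array(p,float);q=p.copy();q[:,:2]=p[:,:2]@np.array([[np.cos(a),np.sin(a)],[-np.sin(a),np.cos(a)]])+b;return q
def dr(p,col,closed=True):
    uv=((proj(c,B(p))-[150,115]+.5)*S-.5).astype(int);cv2.polylines(im,[uv],closed,col,1)
dr([(-.06,-.1,.012),(.06,-.1,.012),(.06,.112,.012),(-.06,.112,.012)],(0,0,255))
t=np.linspace(0,6.28,30)
for x,y in [(-.044,-.072),(.044,-.072),(-.028,.072),(.028,.072)]:
    dr(np.c_[x+.008*np.cos(t),y+.008*np.sin(t),0*t+.03],(255,0,0)); dr([(x,y,.03),(x,y,.0505)],(0,255,0),False)
cv2.imwrite("pics/ov.png",im)
E
```

```text
(no output)
```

View pics/ov.png

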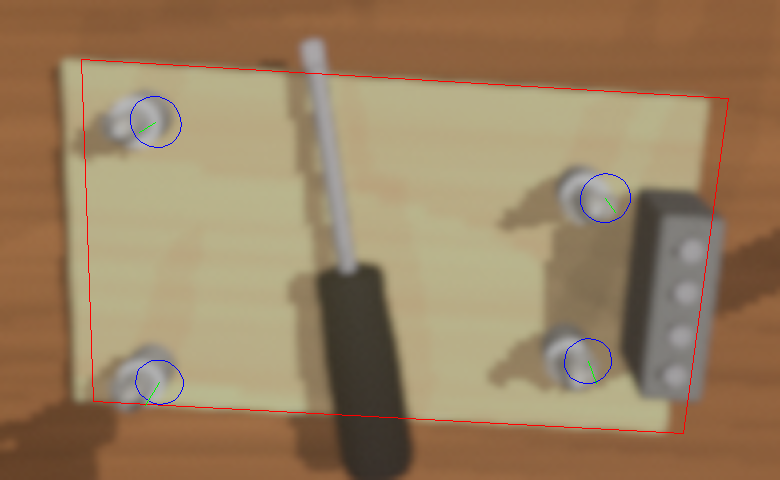

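The overlay shows the fitted outline about 18 px (4.5 image px, 5 mm) too far right (+y), while x and yaw match. I'll refit from a better start.

```bash
python3 - <<'E'
from fit import *
m=ctrl.camera_model("wrist");K,k1=np.array(m["intrinsics"]),m["k1"]
D=np.load("w2.npz");c=(K,k1,np.eye(4));c=(K,k1,Tof(c,D["d"],D["X"]));X=D["X"]
h,s,v=[x.astype(int) for x in cv2.split(cv2.cvtColor(D["im"],cv2.COLOR_RGB2HSV))]
mp=(h>=19)&(h<=34)&(np.hypot(X[...,0]-.495,X[...,1]-.025)<.15)
o=outline(cv2.morphologyEx(mp.astype(np.uint8),cv2.MORPH_CLOSE,np.ones((5,5))))
for y0 in (.022,.0255,.028): print(fitrect(at_z(c,o,.012)[:,:2],[.497,y0,-.06],.06,.106,.006))
a=np.radians(3.5);P=at_z(c,o,.012)[:,:2]-[.497,.0255];y=P@[np.sin(a),np.cos(a)]*1e3
print("y edges",np.round(sorted(y)[:12:3],1),np.round(sorted(y)[-12::3],1))
E
```

```text
(array([496.87166509,  23.72171982]), np.float64(-3.3669701225998), np.float64(0.5966658830638683), np.float64(0.761996161228407))
(array([496.87166621,  23.72174097]), np.float64(-3.36697108147902), np.float64(0.5966649679369427), np.float64(0.761996161228407))
(array([496.8716625 ,  23.72167246]), np.float64(-3.3669677731499936), np.float64(0.5966682334703974), np.float64(0.761996161228407))
y edges [-102.2 -102.1 -102.1 -102. ] [116.6 117.  117.4 118.1]
```

```bash
python3 - <<'E'
from h import *
go(.497,.0245,.16,-3.4)
E
```

```text
go (0.497, 0.0245, 0.16, -3.4) -> [-0.3069  0.071   0.0058] [-0.0081  0.0016  0.1033]  q [0.48 0.03 1.99 0.   1.13 0.43] t 11.18
```

Call:
carry_out(
  deltas=[-0.307, 0.071, 0.006, -0.004, 0.001, 0.103, -0.307, 0.071, 0.006, -0.004, 0.001, 0.103, -0.307, 0.071, 0.006, -0.004, 0.001, 0.103, -0.307, 0.071, 0.006, -0.004, 0.001, 0.103, -0.307, 0.071, 0.006, -0.004, 0.001, 0.103],
)

```text
time: 11.8
eef_pos: [0.4971, 0.0261, 0.1605]
tcp_rot: [0.728, 0.686, 0.0, -0.002]
contact_force: [1.5, 1.1, -3.9]
opening: 0.41
finger_force: 61.8
```

```bash
python3 - <<'E'
from h import *
go(.497,.0245,.09,-3.4)
E
```

```text
go (0.497, 0.0245, 0.09, -3.4) -> [-0.0018  0.0002  0.0705] [-0.0024 -0.0026  0.0002]  q [-0.15 -0.03  2.07  0.    1.11 -0.09] t 11.8
```

Call:
carry_out(
  deltas=[-0.001, 0, 0.05, 0, 0, 0, -0.001, 0, 0.07, 0, 0, 0, -0.001, 0, 0.07, 0, 0, 0, -0.001, 0, 0.07, 0, 0, 0, -0.001, 0, 0.07, 0, 0, 0],
)

```text
time: 12.42
eef_pos: [0.4991, 0.0272, 0.094]
tcp_rot: [0.727, 0.686, 0.002, 0.001]
contact_force: [-0.5, 0.2, -2.6]
opening: 0.412
finger_force: 61.6
```

```bash
python3 - <<'E'
from fit import *
ctrl.read_camera("top")
s=ctrl.get_state();print(s["eef_pos"],s["tcp_rot"].round(4),s["contact_force"])
im,d,c=shoot("wrist","w6.png");X=cloud(c,d);np.savez("w6.npz",im=im,d=d,X=X,T=c[2])
s=ctrl.get_state();print(s["eef_pos"],s["tcp_rot"].round(4))
cv2.imwrite("pics/w6c.png",cv2.resize(im,(800,600),interpolation=cv2.INTER_CUBIC)[:,:,::-1])
E
```

```text
[0.49905754 0.02717754 0.09395739] [7.275e-01 6.861e-01 1.900e-03 7.000e-04] [ 0.31520036 -0.22704471 -3.69064549]
[0.49895598 0.02717357 0.09389207] [7.275e-01 6.861e-01 1.800e-03 6.000e-04]
```

View pics/w6c.png

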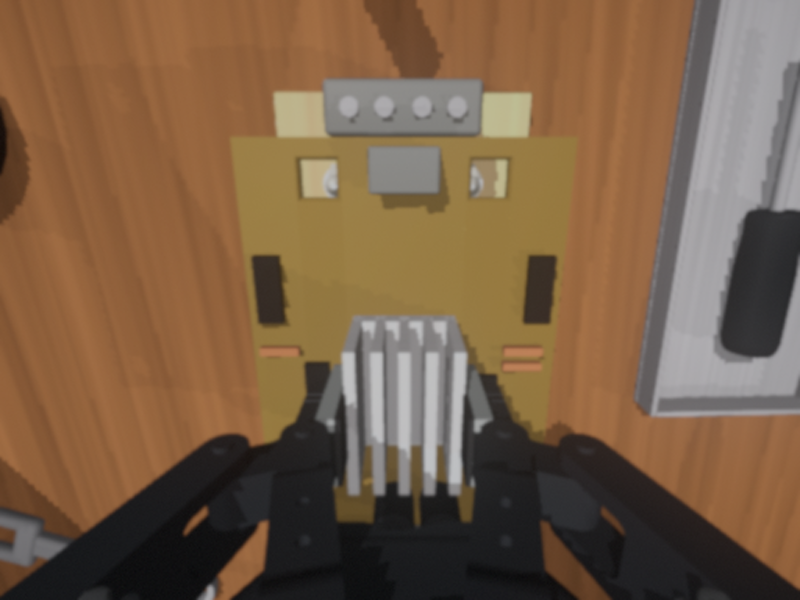

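Through holes c (px 319,178) and d (490,178) the post tips appear at about (330,181) and (476,181), symmetric about the view's axis, so the alignment is close. I'll lower to just above the tips and measure there.

Call:
carry_out(
  deltas=[0, 0, 0.018, 0, 0, 0, 0, 0, 0.018, 0, 0, 0, 0, 0, 0.018, 0, 0, 0, 0, 0, 0.018, 0, 0, 0],
)

```text
time: 13.02
eef_pos: [0.4984, 0.027, 0.0749]
tcp_rot: [0.728, 0.686, 0.001, -0.0]
contact_force: [0.5, -0.3, -2.9]
opening: 0.407
finger_force: 61.7
```

```bash
python3 - <<'E'
from fit import *
s=ctrl.get_state();print(s["eef_pos"],s["tcp_rot"].round(4),s["contact_force"])
im,d,c=shoot("wrist","w7.png");X=cloud(c,d);np.savez("w7.npz",im=im,d=d,X=X,T=c[2])
a=cv2.resize(im[95:140,185:225],(400,450),interpolation=cv2.INTER_NEAREST);b=cv2.resize(im[95:140,295:335],(400,450),interpolation=cv2.INTER_NEAREST)
cv2.imwrite("pics/w7c.png",np.hstack([a,b])[:,:,::-1])
# expected pixels of hole corners (underside/top) for board held at TCP
W=np.eye(4);W[:3,:3]=R.from_quat(s["tcp_rot"]).as_matrix();W[:3,3]=s["eef_pos"]
zb=s["eef_pos"][2]-.0105
print("zb",zb)
h,sv,v=[x.astype(int) for x in cv2.split(cv2.cvtColor(im,cv2.COLOR_RGB2HSV))]
for u0 in (185,295):
    w=(sv<45)&(v>110);w[:95]=0;w[140:]=0;w[:,:u0]=0;w[:,u0+40:]=0
    ys,xs=np.where(w);print("white",xs.mean(),ys.mean(),xs.min(),xs.max(),ys.min(),ys.max(),len(xs),"top z",np.nanpercentile(X[w][:,2],[50,90]))
E
```

```text
[0.4983898  0.02703949 0.07486526] [ 7.277e-01  6.859e-01  1.300e-03 -1.000e-04] [ 0.45887242 -0.33636204 -2.93637488]
zb 0.06436526300919625
white 208.54871794871795 114.75384615384615 202 214 105 125 195 top z [0.04536826 0.05050477]
white 307.1904761904762 114.9095238095238 301 315 105 124 210 top z [0.04648296 0.05027536]
```

View pics/w7c.png

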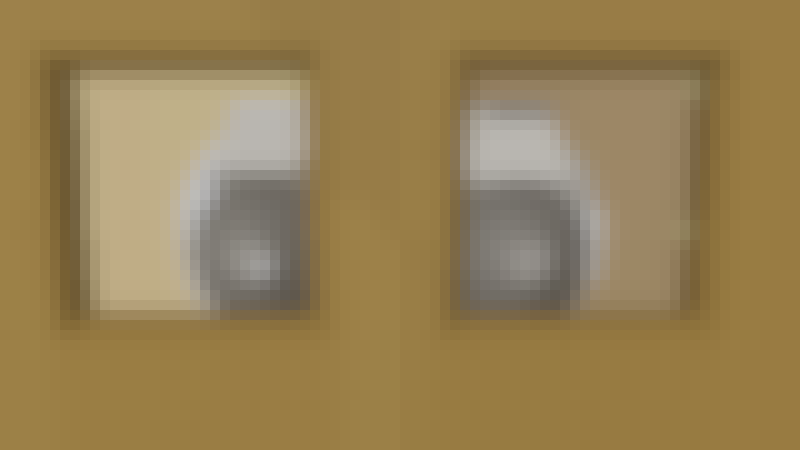

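```bash
python3 - <<'E'
from fit import *
m=ctrl.camera_model("wrist");D=np.load("w7.npz");c=(np.array(m["intrinsics"]),m["k1"],D["T"]);X=D["X"]
zc=np.median(X[100:128,180:187,2]);zd=np.median(X[100:128,331:338,2]);zm=np.median(X[140:150,240:270,2]);print("board top z",zc,zd,zm)
h,s,v=[x.astype(int) for x in cv2.split(cv2.cvtColor(D["im"],cv2.COLOR_RGB2HSV))]
g=D["im"].astype(int).sum(2)
print("row114 L",g[112,186:222].tolist());print("row114 R",g[112,297:331].tolist())
print("col196",g[96:132,197].tolist());print("col320",g[96:132,320].tolist())
T=at_z(c,[(210.3,120.7),(307.0,120.7)],.0505)
H=at_z(c,[(203,113.7),(313.7,113.7)],(zc+zd)/2)
a=np.radians(-3.4);U=np.array([[np.cos(a),np.sin(a)],[-np.sin(a),np.cos(a)]])
print(T,H);print("post-hole in base axes mm",(T-H)[:,:2]@U.T*1e3)
print("tip dist",np.linalg.norm(T[1]-T[0])*1e3,"hole dist",np.linalg.norm(H[1]-H[0])*1e3, "yaw tips",np.degrees(np.arctan2(*(T[1]-T[0])[1::-1])),"yaw holes",np.degrees(np.arctan2(*(H[1]-H[0])[1::-1])))
E
```

```text
board top z 0.06863184064222497 0.06847450751761916 0.06848176895457264
row114 L [356, 357, 347, 319, 274, 255, 297, 398, 472, 497, 498, 497, 499, 500, 502, 503, 511, 527, 547, 542, 504, 459, 435, 426, 422, 419, 419, 417, 399, 367, 339, 332, 340, 346, 346, 345]
row114 R [347, 345, 327, 325, 395, 472, 501, 500, 495, 489, 490, 495, 502, 507, 498, 475, 446, 418, 400, 394, 394, 394, 392, 394, 391, 382, 347, 290, 279, 304, 324, 338, 342, 344]
col196 [359, 358, 355, 337, 307, 323, 403, 471, 493, 498, 497, 496, 498, 498, 499, 496, 497, 498, 498, 498, 498, 497, 496, 496, 499, 499, 497, 496, 491, 460, 388, 337, 332, 342, 346, 346]
col320 [345, 347, 344, 328, 296, 286, 330, 375, 392, 393, 393, 393, 393, 394, 393, 393, 394, 393, 392, 392, 390, 389, 391, 389, 390, 389, 389, 388, 386, 367, 333, 322, 327, 335, 338, 338]
[[0.47420093 0.09636907 0.0505    ]
 [0.52957493 0.093103   0.0505    ]] [[0.47390228 0.10097399 0.06855317]
 [0.53004681 0.09766317 0.06855317]]
post-hole in base axes mm [[ 0.57122961 -4.57909459]
 [-0.20060612 -4.580127  ]]
tip dist 55.47023265355628 hole dist 56.24206875945251 yaw tips -3.375510120300009 yaw holes -3.3747944494304205
```

Call:
carry_out(
  deltas=[-0.0048, 0, 0, 0, 0, 0, -0.0048, 0, 0.008, 0, 0, 0, -0.0048, 0, 0.008, 0, 0, 0, -0.0048, 0, 0.008, 0, 0, 0],
)

```text
time: 13.58
eef_pos: [0.4977, 0.0223, 0.0664]
tcp_rot: [0.728, 0.686, 0.001, -0.001]
contact_force: [-0.7, 0.3, -3.8]
opening: 0.409
finger_force: 61.7
```

```bash
cat > look.py <<'E'
from fit import *
import sys
s=ctrl.get_state();print(s["eef_pos"],s["tcp_rot"].round(4),s["contact_force"].round(1),s["time"])
im,d,c=shoot("wrist",sys.argv[1]+".png");X=cloud(c,d);np.savez(sys.argv[1]+".npz",im=im,d=d,X=X,T=c[2])
zt=np.median(np.r_[X[100:128,176:186,2].ravel(),X[100:128,332:340,2].ravel()])
print("board top z L,R,mid:",np.median(X[100:128,178:186,2]),np.median(X[100:128,332:340,2]),np.median(X[140:150,240:270,2]))
g=im.astype(int).sum(2)
for u0 in (184,292):
    print("\n".join(" ".join("%2d"%(x//10) for x in g[r,u0:u0+40]) for r in range(96,132)) if len(sys.argv)>2 else "")
    p=X[98:130,u0+3:u0+35];k=np.argsort(p[...,2].ravel()*(p[...,2].ravel()<zt-.008))[::-1][:5]
    print("tip by depth",[(96+2+i//32,u0+3+i%32,p.reshape(-1,3)[i].round(4).tolist()) for i in k])
E
python3 look.py w8 1
```

```text
[0.49767194 0.02231288 0.0663777 ] [ 7.277e-01  6.859e-01  1.000e-03 -6.000e-04] [-0.7  0.3 -3.8] 13.575
board top z L,R,mid: 0.06024991484038382 0.060056838297724624 0.06002473240943132
36 36 36 35 35 35 36 35 35 36 36 36 36 35 36 35 35 35 36 36 35 35 36 35 35 35 35 35 34 34 34 34 34 34 34 35 34 34 34 34
36 36 36 36 36 35 35 36 36 35 36 36 35 35 35 35 35 35 35 35 35 36 35 35 36 35 35 35 34 34 34 34 34 34 34 34 34 34 34 34
35 36 36 36 35 35 35 35 35 35 35 35 35 35 35 35 35 35 35 35 35 35 35 35 35 35 35 35 34 34 34 34 34 34 34 34 34 34 34 34
36 36 36 35 35 34 33 33 33 33 34 34 33 33 33 33 33 33 34 33 34 33 33 33 34 33 33 33 33 32 32 32 33 34 34 34 34 34 34 34
36 35 36 35 34 31 30 30 30 30 30 30 30 30 30 31 30 30 31 31 31 31 31 31 31 31 31 30 30 30 29 30 32 33 34 34 34 34 34 34
36 36 36 35 33 29 26 26 28 31 32 32 32 32 32 32 32 32 33 33 32 32 31 31 31 31 31 31 31 30 29 29 31 33 34 34 34 34 34 34
36 36 36 35 32 28 25 25 31 38 40 40 40 40 40 40 41 41 42 41 39 36 35 35 35 35 35 35 35 34 32 30 31 33 34 34 34 34 34 34
35 35 36 35 33 29 25 27 36 44 46 47 47 47 47 47 48 49 50 48 43 38 36 36 3
[... 7629 characters left out ...]
33 33 33 33 32 32 32 33 33 33 34 34 34 34
34 34 34 35 35 34 34 33 33 33 34 33 33 33 33 33 33 34 33 33 33 33 33 33 33 33 33 33 33 33 33 33 33 33 34 34 34 34 34 34
34 34 34 35 34 34 34 34 34 34 34 34 34 34 34 34 34 34 34 34 34 34 34 34 34 34 34 34 34 34 34 34 34 34 34 34 34 34 34 34
35 34 35 35 34 34 34 34 34 34 34 34 34 34 34 34 34 34 34 34 34 34 33 34 34 34 34 34 34 34 34 34 34 34 34 34 34 34 34 34
tip by depth [(np.int64(115), np.int64(311), [0.5294, 0.0919, 0.0518]), (np.int64(113), np.int64(311), [0.5294, 0.093, 0.0517]), (np.int64(113), np.int64(314), [0.531, 0.0929, 0.0516]), (np.int64(111), np.int64(312), [0.53, 0.094, 0.0514]), (np.int64(114), np.int64(313), [0.5306, 0.0924, 0.0513])]
```

```bash
python3 - <<'E'
from fit import *
m=ctrl.camera_model("wrist");D=np.load("w8.npz");c=(np.array(m["intrinsics"]),m["k1"],D["T"])
T=at_z(c,[(207,113),(310.8,112.3)],.0505);H=at_z(c,[(202.6,112.9),(313.4,112.9)],.0601)
a=np.radians(-3.4);U=np.array([[np.cos(a),np.sin(a)],[-np.sin(a),np.cos(a)]])
print("post-hole in base axes mm",(T-H)[:,:2]@U.T*1e3,np.linalg.norm(T[1]-T[0]),np.linalg.norm(H[1]-H[0]))
E
```

```text
post-hole in base axes mm [[ 0.55191914 -0.4022899 ]
 [ 0.369373   -0.03929325]] 0.0560551139115935 0.05623633379263334
```

Call:
carry_out(
  deltas=[-0.0002, 0.0004, 0.004, 0, 0, 0, -0.0002, 0.0004, 0.008, 0, 0, 0, -0.0002, 0.0004, 0.01, 0, 0, 0, -0.0002, 0.0004, 0.01, 0, 0, 0],
)

```text
time: 14.12
eef_pos: [0.498, 0.0221, 0.0563]
tcp_rot: [0.728, 0.686, 0.001, -0.001]
contact_force: [0.3, -0.2, -4.4]
opening: 0.408
finger_force: 61.7
```

Call:
carry_out(
  deltas=[0, 0, 0.003, 0, 0, 0, 0, 0, 0.003, 0, 0, 0],
)

```text
time: 14.38
eef_pos: [0.4983, 0.0222, 0.0536]
tcp_rot: [0.728, 0.686, 0.001, -0.0]
contact_force: [-0.8, 0.5, -3.0]
opening: 0.405
finger_force: 61.7
```

```bash
python3 look.py w9
```

```text
[0.49827398 0.02219757 0.05356101] [ 7.278e-01  6.858e-01  1.200e-03 -4.000e-04] [-0.8  0.5 -3. ] 14.375
board top z L,R,mid: 0.04734766919908516 0.04734750015482925 0.04731579249685383

tip by depth [(np.int64(119), np.int64(212), [0.4767, 0.0929, 0.0387]), (np.int64(118), np.int64(213), [0.4772, 0.0933, 0.0383]), (np.int64(103), np.int64(212), [0.4775, 0.1011, 0.0383]), (np.int64(112), np.int64(215), [0.4786, 0.0964, 0.0378]), (np.int64(117), np.int64(214), [0.4777, 0.0938, 0.0377])]

tip by depth [(np.int64(107), np.int64(305), [0.5268, 0.0961, 0.0393]), (np.int64(120), np.int64(306), [0.5273, 0.0894, 0.0391]), (np.int64(108), np.int64(304), [0.5263, 0.0956, 0.039]), (np.int64(112), np.int64(303), [0.5258, 0.0936, 0.039]), (np.int64(110), np.int64(303), [0.5259, 0.0946, 0.0385])]
```

Call:
carry_out(
  deltas=[0, 0, 0.0025, 0, 0, 0, 0, 0, 0.0025, 0, 0, 0],
)

```text
time: 14.68
eef_pos: [0.4988, 0.0224, 0.0517]
tcp_rot: [0.728, 0.686, 0.002, -0.0]
contact_force: [0.4, 2.7, 0.5]
opening: 0.411
finger_force: 62.3
```

Call:
carry_out(
  deltas=[0, 0, 0.002, 0, 0, 0, 0, 0, 0.002, 0, 0, 0],
)

```text
time: 14.92
eef_pos: [0.4992, 0.0221, 0.0506]
tcp_rot: [0.728, 0.686, 0.002, 0.0]
contact_force: [-1.6, 1.7, 4.6]
opening: 0.41
finger_force: 63.0
```

```bash
python3 look.py w10
```

```text
[0.49924523 0.02211341 0.05059294] [7.277e-01 6.859e-01 1.700e-03 2.000e-04] [-1.6  1.7  4.6] 14.925
board top z L,R,mid: 0.04459507917364289 0.044553210959824216 0.04445007974457833

tip by depth [(np.int64(116), np.int64(213), [0.4784, 0.0943, 0.0359]), (np.int64(121), np.int64(208), [0.4754, 0.0919, 0.0359]), (np.int64(109), np.int64(213), [0.4788, 0.0979, 0.0358]), (np.int64(105), np.int64(210), [0.4774, 0.1, 0.0358]), (np.int64(114), np.int64(213), [0.4785, 0.0953, 0.0358])]

tip by depth [(np.int64(109), np.int64(302), [0.5262, 0.0951, 0.0364]), (np.int64(105), np.int64(304), [0.5273, 0.0971, 0.0364]), (np.int64(102), np.int64(304), [0.5274, 0.0986, 0.0359]), (np.int64(121), np.int64(306), [0.5284, 0.0887, 0.0354]), (np.int64(106), np.int64(303), [0.5269, 0.0966, 0.0351])]
```

Call:
carry_out(
  deltas=[0, 0, -0.001, 0, 0, 0, 0, 0, -0.001, 0, 0, 0, 0, 0, -0.001, 0, 0, 0],
  grip=65,
)

```text
time: 15.35
eef_pos: [0.4983, 0.0219, 0.0501]
tcp_rot: [0.728, 0.686, 0.001, -0.0]
contact_force: [-0.0, -0.9, -1.0]
opening: 0.648
finger_force: 0.0
```

Call:
carry_out(
  deltas=[0, 0, -0.03, 0, 0, 0, 0, 0, -0.08, 0, 0, 0, 0.02, 0, -0.12, 0, 0, 0, 0.02, 0, -0.12, 0, 0, 0, 0.02, 0, -0.12, 0, 0, 0],
)

```text
time: 15.98
eef_pos: [0.4987, 0.0418, 0.1693]
tcp_rot: [0.728, 0.686, 0.001, -0.001]
contact_force: [0.7, 0.2, -0.5]
opening: 0.651
finger_force: 0.0
```

```bash
cat > pose.py <<'E'
from fit import *
import sys
n=sys.argv[1]; ctrl.read_camera("top")
s=ctrl.get_state();im,d,c=shoot("wrist",n+".png");X=cloud(c,d);np.savez(n+".npz",im=im,d=d,X=X,T=c[2])
print("tcp",s["eef_pos"].round(4),"t",s["time"],"F",s["contact_force"].round(1))
b=np.array([.4976,.0229]);a=np.radians(-3.4)
r=X[...,:2]-b;bx=r@[np.cos(a),np.sin(a)]*1e3;by=r@[-np.sin(a),np.cos(a)]*1e3;z=X[...,2]*1e3
for nm,x,y in [("a",-44,-49),("b",44,-49),("c",-31,48),("d",31,48),("sink",0,0),("A",-51,-60),("B",51,-60),("C",-48,75),("D",48,75),("mid",0,40)]:
    k=(abs(bx-x)<4)&(abs(by-y)<4)&(z>15)&(z<70);print(nm,k.sum(),np.median(z[k]).round(1) if k.sum() else None,end="; ")
h,sa,v=[q.astype(int) for q in cv2.split(cv2.cvtColor(im,cv2.COLOR_RGB2HSV))]
zt=np.median(z[(abs(bx)<30)&(abs(by-40)<12)&(z>25)&(z<60)])
t=(z>zt+25)&(z<zt+37)&(abs(bx)<30)&(abs(by)<40)
print("\nzt",zt,"sink",X[t].mean(0).round(4),cv2.minAreaRect((X[t][:,:2]*1000).astype(np.float32)))
E
python3 pose.py w11
```

```text
tcp [0.4983 0.0417 0.1686] t 16.025 F [-0.2 -0.  -0.6]
a 48 44.6; b 56 44.4; c 66 44.7; d 68 44.8; sink 36 50.8; A 42 44.2; B 32 44.5; C 78 44.5; D 80 44.7; mid 75 44.8; 
zt 44.670705589791694 sink [0.4986 0.0245 0.0762] ((498.5840759277344, 23.21596908569336), (50.70425033569336, 35.99492645263672), 86.35653686523438)
```

The board rests level on the posts, with its face at 44.5 to 44.8 mm at every corner. I'll shut the gripper and press the corners one at a time.

```bash
cat >> h.py <<'E'
def gob(x,y,z):
    a=np.radians(-3.4);go(.498+x*np.cos(a)-y*np.sin(a),.023+x*np.sin(a)+y*np.cos(a),z,-3.4)
E
python3 -c "
from h import *
gob(-.0305,.048,.055)"
```

```text
go (np.float64(0.4704003911799713), np.float64(0.07272435613440756), 0.055, -3.4) -> [ 0.0291 -0.0292  0.1134] [-0.0025 -0.0021  0.    ]  q [-0.12 -0.04  2.06  0.    1.13 -0.06] t 16.07
```

Call:
carry_out(
  deltas=[0.029, -0.029, 0.04, 0, 0, 0, 0.029, -0.029, 0.08, 0, 0, 0, 0.029, -0.029, 0.113, 0, 0, 0, 0.029, -0.029, 0.113, 0, 0, 0, 0.029, -0.029, 0.113, 0, 0, 0],
  grip=0,
)

```text
time: 16.7
eef_pos: [0.4726, 0.0725, 0.0576]
tcp_rot: [0.728, 0.686, 0.001, -0.0]
contact_force: [1.2, 0.1, -0.8]
opening: -0.001
finger_force: 0.0
```

Call:
carry_out(
  deltas=[0, 0, 0.008, 0, 0, 0, 0, 0, 0.01, 0, 0, 0, 0, 0, 0.012, 0, 0, 0],
)

```text
time: 17.08
eef_pos: [0.4725, 0.0727, 0.0456]
tcp_rot: [0.728, 0.686, 0.001, -0.0]
contact_force: [-0.3, 0.3, -0.3]
opening: -0.0
finger_force: 0.0
```

Call:
carry_out(
  deltas=[0, -0.001, 0.003, 0, 0, 0, 0, -0.001, 0.004, 0, 0, 0],
)

```text
time: 17.32
eef_pos: [0.4724, 0.0731, 0.0426]
tcp_rot: [0.728, 0.686, 0.002, 0.0]
contact_force: [-2.0, 1.3, 7.9]
opening: 0.003
finger_force: 4.3
```

Call:
carry_out(
  deltas=[0, 0, 0.002, 0, 0, 0, 0, 0, 0.003, 0, 0, 0],
)

```text
time: 17.58
eef_pos: [0.4729, 0.0732, 0.0409]
tcp_rot: [0.728, 0.686, 0.002, 0.0]
contact_force: [-5.9, 2.1, 16.4]
opening: -0.001
finger_force: 8.8
```

Call:
carry_out(
  deltas=[0, 0, 0.001, 0, 0, 0, 0, 0, 0.002, 0, 0, 0],
)

```text
time: 17.82
eef_pos: [0.4726, 0.0729, 0.0376]
tcp_rot: [0.728, 0.686, 0.002, 0.001]
contact_force: [-1.1, -0.4, 3.6]
opening: 0.005
finger_force: 1.5
```

Call:
carry_out(
  deltas=[0, 0, 0.002, 0, 0, 0, 0, 0, 0.002, 0, 0, 0],
)

```text
time: 18.08
eef_pos: [0.4728, 0.0724, 0.0359]
tcp_rot: [0.727, 0.686, 0.002, 0.001]
contact_force: [-1.7, -1.5, 8.7]
opening: -0.002
finger_force: 4.4
```

Call:
carry_out(
  deltas=[0, 0, 0.002, 0, 0, 0, 0, 0, 0.002, 0, 0, 0],
)

```text
time: 18.32
eef_pos: [0.473, 0.0724, 0.0356]
tcp_rot: [0.727, 0.686, 0.001, 0.0]
contact_force: [-7.2, -1.5, 20.1]
opening: 0.003
finger_force: 10.2
```

Call:
carry_out(
  deltas=[0, 0, -0.02, 0, 0, 0, 0, 0.03, -0.02, 0, 0, 0, 0, 0.062, -0.02, 0, 0, 0, 0, 0.062, -0.014, 0, 0, 0, 0, 0.062, -0.012, 0, 0, 0],
)

```text
time: 18.95
eef_pos: [0.5314, 0.0692, 0.0428]
tcp_rot: [0.728, 0.686, -0.0, -0.002]
contact_force: [-0.4, -0.0, -0.0]
opening: -0.0
finger_force: 0.0
```

Call:
carry_out(
  deltas=[0, 0, 0.003, 0, 0, 0, 0, 0, 0.004, 0, 0, 0],
)

```text
time: 19.2
eef_pos: [0.5322, 0.0693, 0.0398]
tcp_rot: [0.728, 0.686, 0.001, -0.001]
contact_force: [-0.4, 0.2, 0.2]
opening: -0.005
finger_force: 0.0
```

Call:
carry_out(
  deltas=[0, 0, 0.002, 0, 0, 0, 0, 0, 0.003, 0, 0, 0],
)

```text
time: 19.45
eef_pos: [0.5331, 0.0692, 0.0373]
tcp_rot: [0.728, 0.686, 0.001, -0.0]
contact_force: [-0.0, 0.9, 0.2]
opening: -0.003
finger_force: 0.0
```

Call:
carry_out(
  deltas=[0, 0, 0.002, 0, 0, 0, 0, 0, 0.002, 0, 0, 0],
)

```text
time: 19.7
eef_pos: [0.5334, 0.0691, 0.0359]
tcp_rot: [0.728, 0.686, 0.001, -0.0]
contact_force: [-1.4, 0.6, 4.3]
opening: -0.002
finger_force: 2.0
```

Call:
carry_out(
  deltas=[0, 0, 0.002, 0, 0, 0, 0, 0, 0.002, 0, 0, 0],
)

```text
time: 19.95
eef_pos: [0.5335, 0.0691, 0.0354]
tcp_rot: [0.728, 0.686, 0.001, -0.001]
contact_force: [-6.0, -0.5, 13.2]
opening: 0.001
finger_force: 6.6
```

Call:
carry_out(
  deltas=[0, 0.012, -0.024, 0, 0, 0, -0.03, 0.014, -0.024, 0, 0, 0, -0.09, 0.014, -0.024, 0, 0, 0, -0.097, 0.013, -0.024, 0, 0, 0, -0.097, 0.013, -0.018, 0, 0, 0],
)

```text
time: 20.58
eef_pos: [0.5406, -0.0288, 0.0511]
tcp_rot: [0.728, 0.685, 0.002, -0.0]
contact_force: [-0.6, 0.4, -0.3]
opening: 0.003
finger_force: 0.0
```

```bash
python3 -c "
from h import *
gob(.044,-.049,.047)"
```

```text
go (np.float64(0.5390165401234235), np.float64(-0.028523232005606816), 0.047, -3.4) -> [ 0.0002 -0.0016  0.0041] [ 0.002  -0.0023 -0.0013]  q [-0.24  0.22  2.02  0.    0.9  -0.18] t 20.57
```

Call:
carry_out(
  deltas=[0, -0.001, 0.006, 0, 0, 0, 0, -0.001, 0.008, 0, 0, 0],
)

```text
time: 20.82
eef_pos: [0.5386, -0.0271, 0.042]
tcp_rot: [0.727, 0.687, 0.001, -0.001]
contact_force: [-0.3, 0.2, -0.1]
opening: 0.001
finger_force: 0.0
```

Call:
carry_out(
  deltas=[0, 0, 0.002, 0, 0, 0, 0, 0, 0.002, 0, 0, 0],
)

```text
time: 21.08
eef_pos: [0.5395, -0.0279, 0.0411]
tcp_rot: [0.727, 0.686, 0.001, -0.0]
contact_force: [-0.4, 0.4, 1.0]
opening: -0.001
finger_force: 0.0
```

Call:
carry_out(
  deltas=[0, 0, 0.002, 0, 0, 0, 0, 0, 0.002, 0, 0, 0],
)

```text
time: 21.32
eef_pos: [0.5398, -0.0282, 0.0397]
tcp_rot: [0.728, 0.686, 0.001, -0.0]
contact_force: [-0.9, 2.1, 3.7]
opening: -0.0
finger_force: 2.0
```

Call:
carry_out(
  deltas=[0, 0, 0.002, 0, 0, 0, 0, 0, 0.002, 0, 0, 0],
)

```text
time: 21.58
eef_pos: [0.5401, -0.0286, 0.0376]
tcp_rot: [0.728, 0.686, 0.002, 0.001]
contact_force: [0.1, 0.4, 3.1]
opening: -0.004
finger_force: 1.6
```

Call:
carry_out(
  deltas=[0, 0, 0.002, 0, 0, 0, 0, 0, 0.002, 0, 0, 0],
)

```text
time: 21.82
eef_pos: [0.5402, -0.0286, 0.0366]
tcp_rot: [0.728, 0.686, 0.001, 0.0]
contact_force: [-2.4, 0.9, 8.8]
opening: -0.001
finger_force: 4.7
```

Call:
carry_out(
  deltas=[0, 0, 0.002, 0, 0, 0, 0, 0, 0.002, 0, 0, 0],
)

```text
time: 22.08
eef_pos: [0.5401, -0.0286, 0.0339]
tcp_rot: [0.728, 0.686, 0.001, 0.0]
contact_force: [-0.7, 1.5, 6.6]
opening: 0.001
finger_force: 3.4
```

Call:
carry_out(
  deltas=[0, 0, 0.001, 0, 0, 0, 0, 0, 0.001, 0, 0, 0],
)

```text
time: 22.32
eef_pos: [0.5402, -0.0286, 0.0339]
tcp_rot: [0.728, 0.686, 0.001, -0.0]
contact_force: [-3.5, 1.6, 12.6]
opening: 0.003
finger_force: 6.0
```

Call:
carry_out(
  deltas=[0, 0, -0.06, 0, 0, 0, 0, 0, -0.07, 0, 0, 0, 0, -0.06, -0.07, 0, 0, 0, 0, -0.089, -0.07, 0, 0, 0, 0, -0.089, -0.05, 0, 0, 0],
)

```text
time: 22.95
eef_pos: [0.4489, -0.023, 0.0815]
tcp_rot: [0.728, 0.686, 0.001, 0.0]
contact_force: [0.8, -0.1, -0.2]
opening: -0.001
finger_force: 0.0
```

```bash
python3 -c "
from h import *
gob(-.044,-.049,.047)"; python3 pose.py w12
```

```text
go (np.float64(0.4511714352661322), np.float64(-0.02330427113092219), 0.047, -3.4) -> [-0.0002  0.0023  0.0345] [ 0.0018 -0.0017  0.0001]  q [-0.28 -0.03  2.23  0.    0.94 -0.22] t 22.95
tcp [ 0.4474 -0.0226  0.0785] t 23.0 F [-0.6 -0.6 -0.6]
a 121 34.3; b 110 34.2; c 189 34.4; d 193 34.5; sink 210 65.0; A 50 34.3; B 112 34.2; C 204 34.6; D 225 34.4; mid 184 34.6; 
zt 34.45383997739251 sink [0.4991 0.0231 0.0651] ((498.6327209472656, 21.749731063842773), (50.20458221435547, 36.62485122680664), 86.6718521118164)
```

All corners now read about 34.3 mm. I'll press a as well, then c and d again, to be sure each one is locked.

Call:
carry_out(
  deltas=[0, 0.003, 0.03, 0, 0, 0, 0, 0.003, 0.038, 0, 0, 0, 0, 0.003, 0.042, 0, 0, 0, 0, 0.003, 0.044, 0, 0, 0],
)

```text
time: 23.55
eef_pos: [0.454, -0.0234, 0.0384]
tcp_rot: [0.728, 0.686, 0.001, 0.0]
contact_force: [0.0, -0.3, -0.3]
opening: 0.004
finger_force: 0.0
```

Call:
carry_out(
  deltas=[0, 0, 0.002, 0, 0, 0, 0, 0, 0.002, 0, 0, 0],
)

```text
time: 23.8
eef_pos: [0.4538, -0.0234, 0.0363]
tcp_rot: [0.728, 0.686, 0.001, -0.0]
contact_force: [0.0, 0.4, -0.4]
opening: 0.0
finger_force: 0.0
```

Call:
carry_out(
  deltas=[0, 0, 0.003, 0, 0, 0, 0, 0, 0.003, 0, 0, 0],
)

```text
time: 24.05
eef_pos: [0.4541, -0.0234, 0.034]
tcp_rot: [0.728, 0.686, 0.001, -0.0]
contact_force: [-2.5, 1.1, 4.6]
opening: 0.0
finger_force: 2.8
```

Call:
carry_out(
  deltas=[0, 0, 0.002, 0, 0, 0, 0, 0, 0.002, 0, 0, 0],
)

```text
time: 24.3
eef_pos: [0.4542, -0.0235, 0.0338]
tcp_rot: [0.727, 0.686, 0.001, -0.001]
contact_force: [-7.7, 1.3, 19.2]
opening: -0.003
finger_force: 9.7
```

Call:
carry_out(
  deltas=[0, 0, 0.001, 0, 0, 0, 0, 0, 0.001, 0, 0, 0],
)

```text
time: 24.55
eef_pos: [0.4543, -0.0235, 0.0337]
tcp_rot: [0.727, 0.686, 0.0, -0.001]
contact_force: [-11.0, 2.3, 26.5]
opening: 0.001
finger_force: 13.1
```

Call:
carry_out(
  deltas=[0, 0, -0.055, 0, 0, 0, 0.01, 0, -0.07, 0, 0, 0, 0.07, 0.01, -0.07, 0, 0, 0, 0.097, 0.011, -0.06, 0, 0, 0, 0.097, 0.011, -0.02, 0, 0, 0],
)

```text
time: 25.18
eef_pos: [0.4726, 0.0748, 0.0517]
tcp_rot: [0.727, 0.687, 0.003, 0.002]
contact_force: [0.2, -0.5, 0.3]
opening: -0.004
finger_force: 0.0
```

```bash
python3 -c "
from h import *
gob(-.0305,.048,.04)"
```

```text
go (np.float64(0.4704003911799713), np.float64(0.07272435613440756), 0.04, -3.4) -> [-0.0022 -0.0022  0.0117] [ 0.0077 -0.0024  0.0036]  q [-0.06  0.08  2.18  0.    0.87 -0.  ] t 25.18
```

Call:
carry_out(
  deltas=[-0.001, -0.001, 0.008, 0, 0, 0, -0.001, -0.001, 0.012, 0, 0, 0, -0.001, -0.001, 0.016, 0, 0, 0, -0.001, -0.001, 0.018, 0, 0, 0],
)

```text
time: 25.68
eef_pos: [0.4701, 0.0716, 0.0339]
tcp_rot: [0.728, 0.686, 0.001, -0.0]
contact_force: [-5.9, -0.1, 14.9]
opening: 0.002
finger_force: 7.5
```

Call:
carry_out(
  deltas=[0, 0, 0.002, 0, 0, 0, 0, 0, 0.002, 0, 0, 0],
)

```text
time: 25.92
eef_pos: [0.4701, 0.0716, 0.0339]
tcp_rot: [0.728, 0.686, 0.001, -0.001]
contact_force: [-9.6, -1.0, 19.8]
opening: -0.002
finger_force: 9.8
```

c is firm at 33.9 mm. Now d again.

Call:
carry_out(
  deltas=[0, 0, -0.02, 0, 0, 0, 0, 0.03, -0.025, 0, 0, 0, 0, 0.062, -0.02, 0, 0, 0, 0, 0.062, -0.008, 0, 0, 0, 0, 0.062, -0.004, 0, 0, 0],
)

```text
time: 26.55
eef_pos: [0.5301, 0.0682, 0.0339]
tcp_rot: [0.728, 0.686, 0.0, -0.001]
contact_force: [-7.1, -0.3, 19.2]
opening: -0.004
finger_force: 9.3
```

Call:
carry_out(
  deltas=[0, 0, 0.003, 0, 0, 0, 0, 0, 0.003, 0, 0, 0],
)

```text
time: 26.8
eef_pos: [0.5301, 0.0682, 0.0339]
tcp_rot: [0.727, 0.686, -0.0, -0.001]
contact_force: [-7.9, -1.1, 17.9]
opening: -0.002
finger_force: 8.5
```

Call:
carry_out(
  deltas=[0, 0, 0.002, 0, 0, 0, 0, 0, 0.002, 0, 0, 0],
)

```text
time: 27.05
eef_pos: [0.5302, 0.0682, 0.0337]
tcp_rot: [0.727, 0.686, -0.001, -0.002]
contact_force: [-12.4, -0.7, 28.3]
opening: 0.003
finger_force: 13.8
```

Now retreat and check.

Call:
carry_out(
  deltas=[0, 0, -0.05, 0, 0, 0, 0, 0, -0.11, 0, 0, 0, 0, 0, -0.15, 0, 0, 0, 0, 0, -0.15, 0, 0, 0, 0, 0, -0.15, 0, 0, 0],
)

```text
time: 27.68
eef_pos: [0.5294, 0.0681, 0.178]
tcp_rot: [0.728, 0.686, 0.0, -0.001]
contact_force: [-1.5, 1.0, -0.8]
opening: 0.005
finger_force: 0.0
```

```bash
python3 pose.py w13; python3 - <<'E'
from h import *
im,d,c=shoot("top");w=cv2.imread("pics/w13.png")[:,:,::-1]
t=cv2.resize(im[110:270,110:400],(600,331));cv2.imwrite("pics/end.png",np.vstack([t,cv2.resize(w,(600,450))[60:329]])[:,:,::-1])
E
```

```text
tcp [0.5291 0.0681 0.1772] t 27.725 F [-0.2  0.   0.4]
a 43 34.3; b 0 None; c 55 34.5; d 61 34.3; sink 55 65.6; A 35 34.1; B 0 None; C 62 34.5; D 64 34.4; mid 56 34.3; 
zt 34.28722849858795 sink [0.4956 0.0281 0.0655] ((498.368896484375, 22.444555282592773), (50.05301284790039, 35.606407165527344), 86.27356719970703)
```

View pics/end.png

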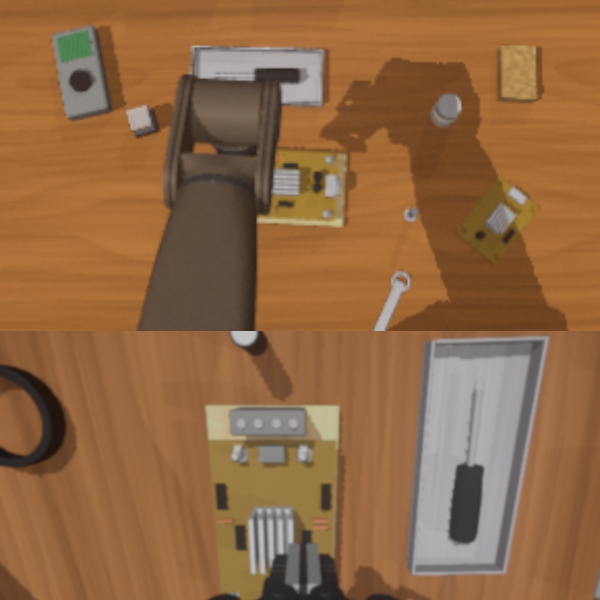

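The board is home with posts showing through the holes (lower view, px 238,455 and 305,455). The driver lies in the tray, and the bystanders are standing where they were.

```bash
python3 -c "
from plant import ctrl
print(ctrl.sign_off())"
```

```text
the job is handed in; nothing more can be done
None
```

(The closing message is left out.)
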